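# Fit the tube block into the dry-block heater and close its hood

## Robot

A 6-joint arm with a two-finger parallel gripper is mounted at the origin on a cart in front of the work surface, level with it; the furniture and walls round the work are solid. World frame = base frame: x ahead of the robot, y to its left, z up, the work surface at z = 0. Lengths are in m, angles in rad, forces in N, time in s.
With the tool pointing down it reaches from about 0.325 to 0.75 m from the base axis. Payload 7.6 kg.
Tool frame: the origin (TCP) lies midway between the tips of the shut fingers; the grasp point (between the pads) lies 19 mm behind it; y points along the fingers, x is the direction in which the jaws open and shut, and the axes are right-handed (so a half turn about y gives the same grasp; the last joint's range is limited). The gripper opens to 85 mm and grips with 20 to 120 N. Pads are 22 mm wide; open, the fingers measure 114 mm over their backs; the gripper's body (76 mm by 85 mm) begins 54 mm behind the grasp point. The pads swing forward as they close: fully open they stand 13 mm farther back than shut.
Start: joints at [-1.396, 0.052, 1.401, -0, 1.689, -0.07], TCP at [0.127, -0.509, 0.231] pointing down, gripper open.
Joint ranges: [-2.9, 2.9], [-0.91, 2.17], [0.12, 2.37], [-1.06, 4.2], [0.26, 2.73], [-2.93, 2.93]. Speed limits (rad/s): [2.57, 2.57, 3.01, 3.14, 3.14, 3.14].

## Interface

Orientations are given as [roll, pitch, yaw] about the fixed x, y, z axes, in that order (R = Rz(yaw) Ry(pitch) Rx(roll)).
In Python, from cell import sensors, eyes, ticket gives the robot as it stands.
- The arm moves only by the tool move_arm, never from a script. Its argument "series" is a list of rows, each an object of numbers: "rx", "ry", "rz": the turn, a rotation vector about the tool's x, y, z in degrees; "x", "y", "z": the shift along the tool's x, y, z in cm; "jaw": the finger opening in cm, from 0 to 8.54. In form: [{"rx": .., "ry": .., "rz": .., "x": .., "y": .., "z": .., "jaw": ..}, ...]. A call has 1 to 8 rows; each row is the pose to reach, as a shift and turn from the pose commanded when the call began, along the tool's axes at that moment; what a row does not reach only later rows make up. A row lasts 1/10 s, in which the tool goes at most 50 mm and 8.59 degrees, less where a joint would pass 70% of its speed; a pose out of reach is approached as far as the arm can. A call with a gripper value outside its range is refused whole. The fingers move at their own pace and stop on an object; "grip_force" is the grip in N (left out, the last holds). Time passes only in rows, so rows that repeat a pose let the fingers close. It gives the time, the measured TCP pose, the force and the opening at its end, in the units of the state.
- sensors.read_state(): the state, without advancing time (a new reading comes with each control period).
- eyes.grab_frame(name): name is "scene" or "side" or "wrist"; returns a dict with "frame" (420x560x3 uint8, red, green, blue), "z_map" (420x560 float32, m along the optical axis (not along the pixel's ray), 0 where there is no reading), "camera_matrix" (3x3 intrinsics, pixels), "pose" (4x4, takes a point from camera to world coordinates); the wrist camera has in their place "T_tool_cam" (4x4, takes a point from camera to tool coordinates, whose origin is the TCP and whose axes are the tool frame's). Camera axes: x right, y down, z forward; pixel columns grow to the right and rows downward; lengths in m; the calibration is good to about 2 mm. A picture is of the moment at which its call begins: read the wrist's pose just before it.
- ticket.finish_job(): hands the job in, once; it reports no verdict.
The state is a dict: "time_s": time; "q": joint angles; "qd": joint speeds; "tau": joint torques, N m; "position": TCP position; "orientation": TCP orientation; "ft_force": force on the tool from outside, world axes, zero at the start; "torque": the same for the moment, N m; "width": finger opening in m.
Only numpy, scipy, OpenCV 4.12 (cv2) and the standard library are available. Lean on these libraries where they do the work, as an engineer would, in place of code of your own. Each camera call takes 0.05 s, during which the arm holds its last target.

## Task

Get the dry-block heater ready: take the small brown bottle off its deck and stand it upright on a clear spot of the bench, then lower the aluminium tube plate over the heater's two locating pins (wide hole on the thick pin) until it rests flush on the deck; do not drop it. Finally lower the hinged clear hood gently until it is fully closed, and leave the other loose things on the bench where they are.

Things in the scene. Friction and masses are not known exactly. Their poses are not given: they have to be found in the camera images.
- heater: Dry-block heater, a white box 150 (x) x 124 (y) x 46 mm, with a grey flat deck 138 x 116 mm whose top is 50 mm above the bench. Fixed to the bench. Origin: centre of its underside; x points from its front (green display, two blue buttons) to its back (the hood's hinge), z up.
- seat (a point): Centre of the heater's deck, on the deck's surface; axes as the heater's. The plate's underside centre comes here, with the plate's x along the heater's x.
- thick_pin (a point): Tip of the thick steel locating pin, 14 mm in diameter, which stands 22 mm above the deck next to a thin red line on the deck, 42 mm from the deck's centre towards the hinge; its top 9 mm are a cone that narrows to 6.3 mm.
- thin_pin (a point): Tip of the thin steel locating pin, 10 mm in diameter, 22 mm above the deck, 42 mm from the deck's centre towards the front; its top 9 mm are a cone that narrows to 4.5 mm.
- lid (a joint): Angle of the heater's clear hood about its hinge: 0 closed, 1.57 upright, up to 1.95 leaning back. The stiff hinge keeps it where it is left. The hood is a clear hollow cover open at the bottom, 136 mm (x) by 116 mm (y), 52 mm high, walls 3 mm, grey edge trim; when closed it covers deck and plate (48 mm free height inside). When upright its top panel stands 52 mm behind the hinge line.
- lid_hinge (a point): Middle of the hood's hinge line, at the heater's back, 68 mm behind the deck's centre, at deck height. The line runs along the heater's y.
- lid_tab (a point): Tip of the hood's orange tab (50 mm wide, 8 mm thick, stands out 30 mm from the middle of the hood's front wall). With the hood closed it lies 166 mm in front of the hinge and 30 mm above deck height, pointing forward; with the hood upright it points up, 166 mm above and 30 mm behind the hinge.
- plate: Aluminium tube plate 112 (x) x 90 (y) x 14 mm, with two rows of five small dark shallow wells, a thin red line along the edge next to the wide hole and a blue grip bar in the middle: 44 mm long along x, 12 mm wide along y, standing 30 mm above the plate (14 to 44 mm above the plate's underside). Two through holes for the pins. 0.25 to 0.5 kg. Origin: centre of its underside; z up.
- wide_hole (a point): Centre of the plate's wide hole (16 mm in diameter), at the underside, 42 mm from the plate's centre along its +x.
- narrow_hole (a point): Centre of the plate's narrow hole (12 mm in diameter), at the underside, 42 mm from the plate's centre along its -x.
- bottle: Small brown glass bottle with white cap, 34 mm in diameter, 78 mm tall, standing on the heater's deck at the start. Origin: centre of its underside; z up.
- petri: Round clear petri dish, 91 mm in diameter, 16 mm high, on the bench; leave alone. Origin: centre of its underside.
- beaker: Small clear beaker, 45 mm in diameter, 60 mm high, on the bench; leave alone. Origin: centre of its underside.
- oil_bottle: Small brown bottle with black cap, 26 mm in diameter, 62 mm tall, on the bench; leave alone. Origin: centre of its underside.
- flask: Conical flask, 64 mm in diameter, 102 mm tall, on the bench; leave alone. Origin: centre of its underside.
Things that resemble listed ones, but are neither listed nor needed, are in the scene too. What is shaped like the bottle but orange is not meant.

How it is judged:
On the way, in this order (a step that is already met when the one before it is completed fails the run):
1. the brown bottle with the white cap stands upright on the bench, let go (height (world z) of bottle below 0.012 m and angle between bottle's own z axis and vertical below 0.12 rad and contact force between the fingers and bottle below 0.1 N and linear speed of bottle below 0.02 m/s), for 0.2 s.
2. the plate rests flush on the heater's deck over both pins, let go, the hood still open (z of plate in the frame of seat below 0.0035 m and horizontal distance between wide_hole and thick_pin below 0.004 m and horizontal distance between narrow_hole and thin_pin below 0.004 m and angle between plate's own z axis and vertical below 0.04 rad and contact force between the fingers and plate below 0.1 N and value of joint lid above 0.7 rad), for 0.2 s.
At the end, for the whole second after the job is handed in: The brown bottle with the white cap stands upright on the bench (within 0.12 rad), the plate lies on the deck (underside within 3.5 mm of it, tilt under 0.04 rad) with each hole within 4 mm of its pin's axis, the hood is closed to within 0.05 rad, and bottle and plate are at rest (height (world z) of bottle below 0.012 m and angle between bottle's own z axis and vertical below 0.12 rad and z of plate in the frame of seat below 0.0035 m and horizontal distance between wide_hole and thick_pin below 0.004 m and horizontal distance between narrow_hole and thin_pin below 0.004 m and angle between plate's own z axis and vertical below 0.04 rad and linear speed of each of plate, bottle below 0.02 m/s and value of joint lid below 0.05 rad); the robot touches nothing.
It fails at once if the petri dish, beaker, black-capped bottle or flask is moved more than 30 mm or tipped more than 0.5 rad (distance of any of petri, beaker, oil_bottle, flask from where it was at the start of the episode above 0.03 m or angle between any of petri, beaker, oil_bottle, flask's own z axis and vertical above 0.5 rad).
It fails at once if the brown bottle with the white cap is tipped more than 0.7 rad (angle between bottle's own z axis and vertical above 0.7 rad).
It fails at once if the plate is dropped onto the heater (faster than 0.5 m/s within 30 mm of its seat) (linear speed of plate above 0.5 m/s and distance between plate and seat below 0.03 m).
It fails at once if the hood is slammed (closing faster than 4 rad/s in its last 0.3 rad) (velocity of joint lid below -4 rad/s and value of joint lid below 0.3 rad).
It also fails if it takes over 72 s, if anything falls off the work surface, if the arm or the gripper's body presses on something with over 40 N, if the wrist force passes 120 N, or if a joint passes its speed limit or range.

## Working session

There is one attempt and no reset: what is moved stays moved. The work goes in short steps, Python scripts to look and compute and a tool call to move; the robot and the scene stay as the last step left them, time stands still between calls to the robot, and variables do not carry over. Pictures are saved under pics/ and viewed, and the job is handed in when it is done.

Besides the shell and the picture viewer there is one more tool, called after "Call:" as name(argument=value, ...), one argument or row to a line, values as JSON. move_arm: Moves the arm, as the interface text tells. Its arguments: {"type":"object","properties":{"series":{"type":"array","items":{"type":"object","properties":{"rx":{"type":"number"},"ry":{"type":"number"},"rz":{"type":"number"},"x":{"type":"number"},"y":{"type":"number"},"z":{"type":"number"},"jaw":{"type":"number"}}}},"grip_force":{"type":"number"}},"required":["series"]}

```bash
ls; mkdir -p pics
python3 - <<'E'
from cell import sensors, eyes
import cv2,numpy as np
s=sensors.read_state();print(s)
for n in ("scene","side","wrist"):
    f=eyes.grab_frame(n)
    cv2.imwrite(f"pics/a_{n}.png",f["frame"][:,:,::-1]); print(n,f["camera_matrix"].round(1).tolist(), np.round(f.get("pose",f.get("T_tool_cam")),4).tolist())
    np.savez(f"a_{n}.npz",**f)
E
```

```text
pics
{'time_s': 0.0, 'q': array([-1.39629230e+00,  5.28419630e-02,  1.40172624e+00,  2.37485241e-05,
        1.68860703e+00, -7.02962554e-02]), 'qd': array([-5.29857702e-04, -1.49323852e-03,  6.50313948e-04,  3.78244930e-04,
       -1.03623728e-03,  4.33455961e-05]), 'tau': array([-4.64237492e-04, -3.81670010e+01, -3.60183799e+01, -5.61107299e-05,
        6.13160882e-03, -2.13656710e-05]), 'position': array([ 0.12721837, -0.50904161,  0.23046895]), 'orientation': array([-1.57066164,  0.00157701, -1.32599316]), 'ft_force': array([-0.14824568, -0.0725686 ,  0.41756301]), 'torque': array([ 0.01652399,  0.07016153, -0.00199115]), 'width': 0.08499548081246752}
scene [[536.7, 0.0, 275.3], [0.0, 536.7, 207.6], [0.0, 0.0, 1.0]] [[-0.6295, -0.3393, 0.6991, -0.3038], [-0.777, 0.2631, -0.5719, 0.7265], [0.0101, -0.9031, -0.4292, 0.5982], [0.0, 0.0, 0.0, 1.0]]
side [[463.6, 0.0, 280.0], [0.0, 463.6, 214.5], [0.0, 0.0, 1.0]] [[0.9857, -0.0928, 0.1406, 0.388], [-0.1675, -0.6266, 0.7611, -0.6731], [0.0175, -0.7738, -0.6332, 0.6654], [0.0, 0.0, 0.0, 1.0]]
wrist [[329.7, 0.0, 276.7], [0.0, 329.7, 212.2], [0.0, 0.0, 1.0]] [[1.0, -0.0008, 0.0006, 0.0004], [-0.0008, -0.3186, 0.9479, -0.143], [-0.0006, -0.9479, -0.3186, 0.082], [0.0, 0.0, 0.0, 1.0]]
```

View pics/a_scene.png

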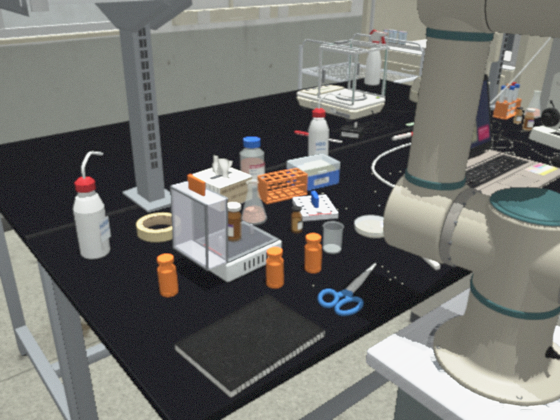

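View pics/a_side.png

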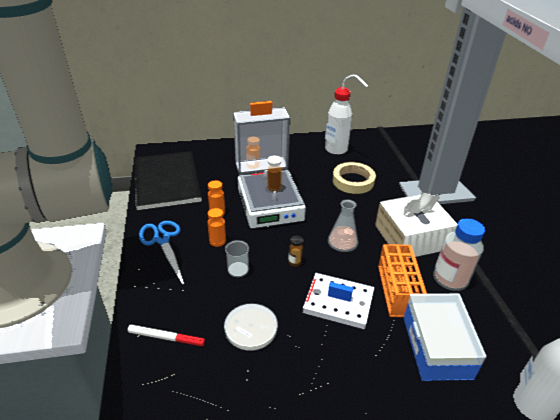

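View pics/a_wrist.png

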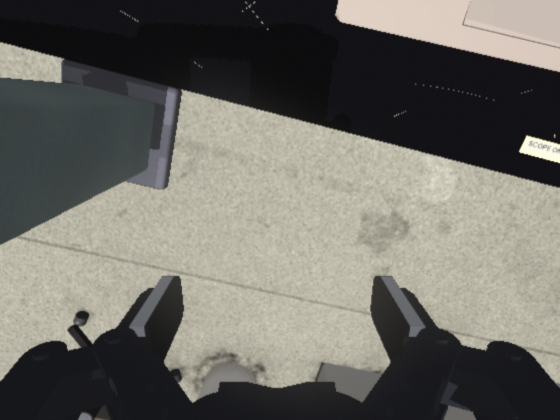

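The side view shows the heater at (270,200), front display facing the camera, with the hood upright behind it. Candidates for the bottle:
- brown with white cap on the deck, side (274,172), scene (234,222): the target
- its reflection or ghost in the hood, side (253,150)
- orange bottles, side (216,195) and (216,228), and one hidden one
- black-capped oil bottle, side (295,252)

The plate is at side (340,300), with its red line on the left. I'll check close crops.

Run:
```python
import cv2,numpy as np
f=np.load("a_side.npz")["frame"][:,:,::-1]
cv2.imwrite("pics/c1.png",cv2.resize(f[90:235,200:320],None,fx=4,fy=4,interpolation=cv2.INTER_CUBIC))
cv2.imwrite("pics/c2.png",cv2.resize(f[260:340,290:390],None,fx=6,fy=6,interpolation=cv2.INTER_CUBIC))
f=np.load("a_scene.npz")["frame"][:,:,::-1]
cv2.imwrite("pics/c3.png",cv2.resize(f[150:280,160:350],None,fx=4,fy=4,interpolation=cv2.INTER_CUBIC))
```

```text
(no output)
```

View pics/c1.png

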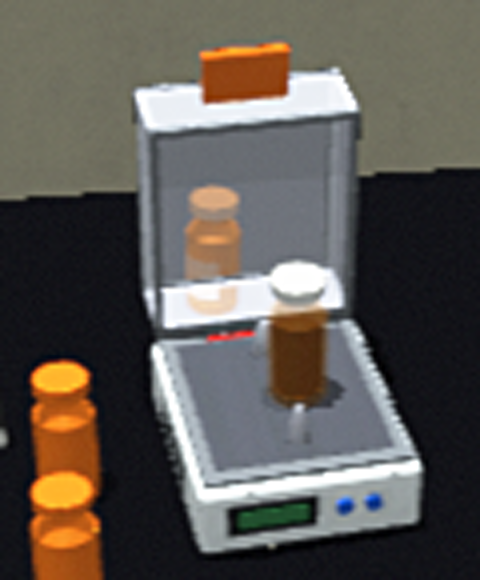

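View pics/c2.png

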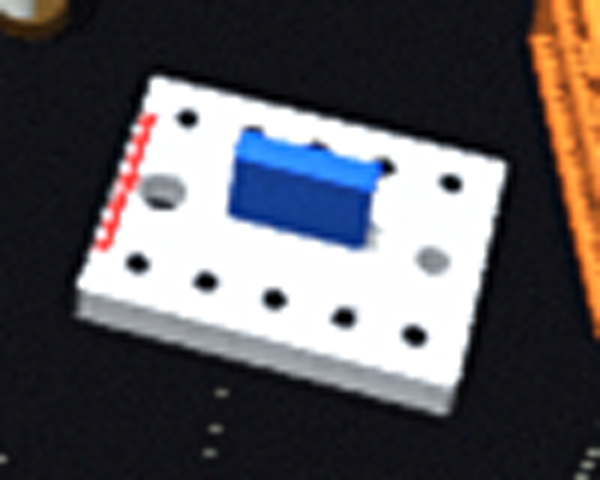

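View pics/c3.png

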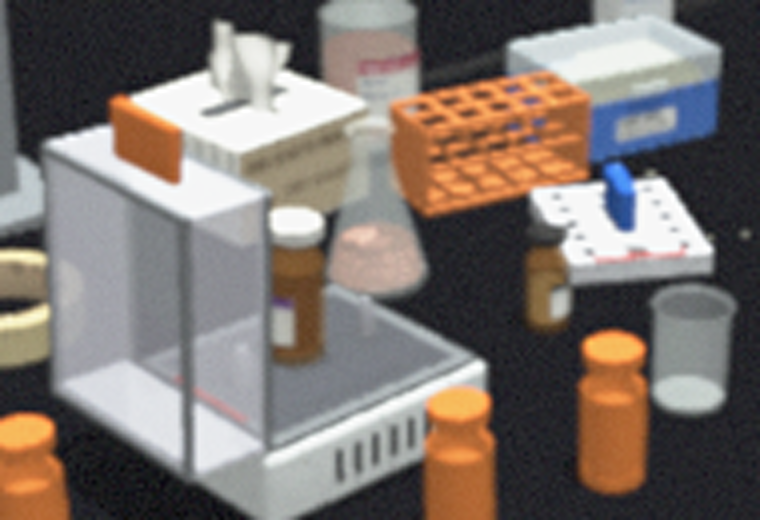

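```bash
cat > h.py <<'E'
import numpy as np,cv2
def cloud(f,pose=None):
    K=f["camera_matrix"];T=f["pose"] if pose is None else pose
    z=f["z_map"];h,w=z.shape
    u,v=np.meshgrid(np.arange(w),np.arange(h))
    P=np.stack([(u-K[0,2])/K[0,0]*z,(v-K[1,2])/K[1,1]*z,z],-1)@T[:3,:3].T+T[:3,3]
    P[z==0]=np.nan
    return P
def ray(f,px,T=None):
    K=f["camera_matrix"];T=f["pose"] if T is None else T
    d=T[:3,:3]@np.array([(px[0]-K[0,2])/K[0,0],(px[1]-K[1,2])/K[1,1],1]);return T[:3,3],d/np.linalg.norm(d)
def onplane(f,px,z,T=None):
    o,d=ray(f,px,T);return o+d*(z-o[2])/d[2]
def tri(rs):
    A=0;b=0
    for o,d in rs:
        M=np.eye(3)-np.outer(d,d);A=A+M;b=b+M@o
    p=np.linalg.solve(A,b);return p,[np.linalg.norm((np.eye(3)-np.outer(d,d))@(p-o)) for o,d in rs]
E
python3 - <<'E'
from h import *
S=np.load("a_side.npz");C=np.load("a_scene.npz")
for n,a,b in (("thin",(274.3,191),(251.3,224)),("thick",(265.5,170.5),(220,236))):
    print(n,tri([ray(S,a),ray(C,b)]),onplane(S,a,.072),onplane(C,b,.072))
for nm,F in(("side",S),("scene",C)):
    P=cloud(F)
    x,y,z=P[...,0],P[...,1],P[...,2]
    def rect(m):
        pts=P[m][:,:2].astype(np.float32)*1000; r=cv2.minAreaRect(pts);return m.sum(),np.round(r[0],1),np.round(r[1],1),round(r[2],1)
    m=np.zeros(z.shape,bool)
    if nm=="side": m[165:235,230:310]=1
    else: m[200:275,170:285]=1
    for lo,hi in((.040,.0485),(.0475,.053)):
        mm=(z>lo)&(z<hi)&m; print(nm,"heater",lo,rect(mm))
    m[:]=0
    if nm=="side": m[268:332,298:380]=1
    else: m[185:222,288:342]=1
    mm=(z>.011)&(z<.018)&m; print("plate",rect(mm), np.median(z[mm]))
    hsv=cv2.cvtColor(F["frame"],cv2.COLOR_RGB2HSV)
    b=(hsv[...,0]>100)&(hsv[...,0]<130)&(hsv[...,1]>150)&m.astype(bool); print("bar",rect(b&(z>.025)),rect(b&(z>.041)),z[b].max())
    # bottle cap
    m[:]=0
    if nm=="side": m[154:168,264:284]=1
    else: m[199:216,224:244]=1
    mm=(z>.119)&(z<.135)&m; print("cap",rect(mm))
E
```

```text
thin (array([0.52039278, 0.11869621, 0.07303257]), [np.float64(0.0006217587108691031), np.float64(0.0006217587108688854)]) [0.52113444 0.12083616 0.072     ] [0.52096725 0.11773489 0.072     ]
thick (array([0.51429692, 0.20164662, 0.07280749]), [np.float64(0.0009489606513702464), np.float64(0.0009489606513703779)]) [0.51371226 0.20156699 0.072     ] [0.51716408 0.20054724 0.072     ]
side heater 0.04 (np.int64(495), array([516.8, 157.9]), array([123.5, 149.5]), 4.2)
side heater 0.0475 (np.int64(1614), array([515.7, 177.3]), array([116.1, 180.6]), 4.4)
plate (np.int64(1940), array([ 598.9, -139.6]), array([ 93.7, 111.9]), 62.5) 0.013582137021782292
bar (np.int64(260), array([ 599.5, -141.2]), array([15.5, 41.3]), 61.5) (np.int64(119), array([ 599.4, -141. ]), array([14.4, 41.2]), 65.6) nan
cap (np.int64(123), array([525.1, 159.4]), array([29.9, 27.9]), 81.6)
scene heater 0.04 (np.int64(470), array([499.5, 128.2]), array([185.9, 365.2]), 30.6)
scene heater 0.0475 (np.int64(1095), array([559.3, 157. ]), array([217. , 317.7]), 56.7)
plate (np.int64(616), array([ 630.4, -159.1]), array([ 91.5, 191.7]), 62.0) 0.014092048284511993
bar (np.int64(75), array([ 599.2, -140.3]), array([11.5, 46. ]), 61.8) (np.int64(35), array([ 598.9, -140.6]), array([11.1, 46.3]), 58.9) 0.0466629742387058
cap (np.int64(111), array([525.9, 157.9]), array([24.8, 32.2]), 55.0)
```

Run:
```python
from h import *
S=np.load("a_side.npz");P=cloud(S)
# top-down ortho map: x right 0.2..0.9, y up -0.4..0.4 ; 1px=1.2mm
im=np.zeros((580,600,3),np.uint8)
C=np.load("a_scene.npz")
for F in (C,S):
    P=cloud(F);ok=np.isfinite(P[...,2])&(P[...,2]>-.02)&(P[...,2]<.4)
    u=((P[...,0]-.2)/.0012);v=((.35-P[...,1])/.0012)
    ok&=(u>0)&(u<599)&(v>0)&(v<579)
    for a,b,c in zip(u[ok].astype(int),v[ok].astype(int),F["frame"][ok]): cv2.rectangle(im,(a,b),(a+1,b+1),c[::-1].tolist(),-1)
for x in np.arange(.2,.92,.1): cv2.line(im,(int((x-.2)/.0012),0),(int((x-.2)/.0012),579),(0,120,0),1);cv2.putText(im,f"{x:.1f}",(int((x-.2)/.0012),575),0,.4,(0,255,0))
for y in np.arange(-.3,.36,.1): cv2.line(im,(0,int((.35-y)/.0012)),(599,int((.35-y)/.0012)),(0,120,0),1);cv2.putText(im,f"{y:.1f}",(2,int((.35-y)/.0012)),0,.4,(0,255,0))
cv2.imwrite("pics/top.png",im)
# hood pts: tab orange
hsv=cv2.cvtColor(S["frame"],cv2.COLOR_RGB2HSV);P=cloud(S)
m=np.zeros(hsv.shape[:2],bool);m[98:118,245:278]=1
m&=(hsv[...,0]<20)&(hsv[...,1]>150)
q=P[m];print(len(q),np.nanmin(q,0),np.nanmax(q,0))
hs=np.zeros_like(m);hs[105:165,234:292]=1
q=P[hs&(P[...,2]>.06)&~m];q=q[np.isfinite(q[:,0])]
for z in np.arange(.06,.23,.02):
    k=q[(q[:,2]>z)&(q[:,2]<z+.02)]; print(round(z,2),len(k),np.percentile(k,[2,50,98],axis=0)[:,:2].round(3).tolist() if len(k) else None)
```

```text
270 [ 0.48720118  0.24577201 -0.36318674] [0.72541364 1.44099862 0.21828874]
0.06 357 [[0.451, 0.235], [0.517, 0.277], [0.568, 0.283]]
0.08 369 [[0.452, 0.226], [0.514, 0.277], [0.567, 0.283]]
0.1 392 [[0.452, 0.225], [0.514, 0.276], [0.568, 0.282]]
0.12 536 [[0.452, 0.148], [0.52, 0.274], [0.568, 0.281]]
0.14 353 [[0.452, 0.223], [0.514, 0.274], [0.569, 0.28]]
0.16 74 [[0.452, 0.222], [0.457, 0.234], [0.571, 0.263]]
0.18 586 [[0.454, 0.223], [0.506, 0.244], [0.566, 0.276]]
0.2 6 [[0.487, 0.248], [0.487, 0.249], [0.487, 0.251]]
0.22 0 None
```

View pics/top.png

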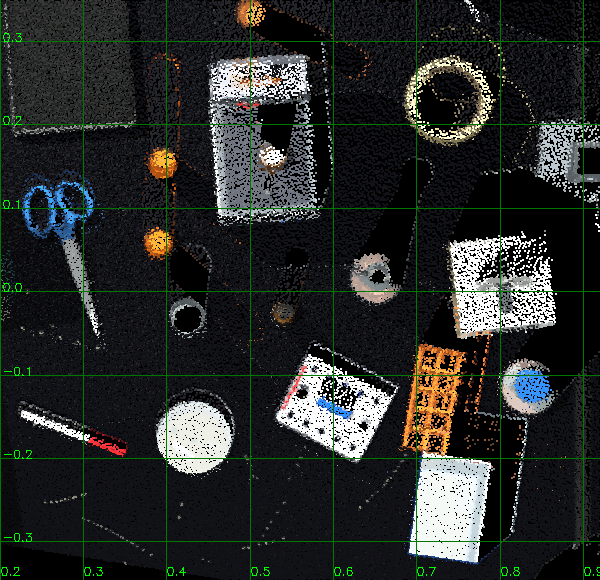

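The brown bottle with the white cap on the deck is confirmed as the target. From the top map:

| Thing | Position / yaw |
|---|---|
| Heater centre | about (0.5165, 0.158), yaw about 94.2° |
| Bottle | (0.5255, 0.159) |
| Plate | (0.599, -0.140), yaw about 152.5° |
| Clear bench spot | about (0.49, -0.27) |

The hood stands roughly upright, with its front at y ≈ 0.223.

```bash
cat > mv.py <<'E'
import numpy as np,sys
from scipy.spatial.transform import Rotation as R
from cell import sensors
def plan(x,y,z,yaw,roll=-90,pitch=0):
    s=sensors.read_state();A=R.from_euler('xyz',s["orientation"]);B=R.from_euler('xyz',[roll,pitch,yaw],degrees=True)
    d=A.inv().apply(np.array([x,y,z])-s["position"])*100
    r=(A.inv()*B).as_rotvec(degrees=True)
    print("t",round(s["time_s"],2),"pos",s["position"].round(4),"rpy",np.degrees(s["orientation"]).round(2),"q",s["q"].round(2),"w",round(s["width"],4),"F",s["ft_force"].round(1))
    print("-> shift cm",d.round(2),"rot deg",r.round(2))
if __name__=="__main__":plan(*map(float,sys.argv[1:]))
E
python3 mv.py .42 -.2 .26 -90; python3 mv.py .5255 .159 .24 -90
```

```text
t 0.15 pos [ 0.1272 -0.5091  0.2306] rpy [-8.999e+01  7.000e-02 -7.597e+01] q [-1.4   0.05  1.4   0.    1.69 -0.07] w 0.0853 F [-0.4  0.3 -0.3]
-> shift cm [-22.9  -2.9  35.9] rot deg [ 0.   14.03 -0.07]
t 0.15 pos [ 0.1272 -0.5091  0.2306] rpy [-8.999e+01  7.000e-02 -7.597e+01] q [-1.4   0.05  1.4   0.    1.69 -0.07] w 0.0853 F [-0.4  0.3 -0.3]
-> shift cm [-55.17  -0.86  54.83] rot deg [ 0.   14.03 -0.07]
```

Call:
move_arm(
  series=[
    {"x": -22.9,"y": -2.9,"z": 35.9,"ry": 14,"jaw": 5.5},
    {"x": -22.9,"y": -2.9,"z": 35.9,"ry": 14,"jaw": 5.5},
    {"x": -22.9,"y": -2.9,"z": 35.9,"ry": 14,"jaw": 5.5},
    {"x": -22.9,"y": -2.9,"z": 35.9,"ry": 14,"jaw": 5.5},
    {"x": -22.9,"y": -2.9,"z": 35.9,"ry": 14,"jaw": 5.5},
    {"x": -22.9,"y": -2.9,"z": 35.9,"ry": 14,"jaw": 5.5},
    {"x": -22.9,"y": -2.9,"z": 35.9,"ry": 14,"jaw": 5.5},
    {"x": -22.9,"y": -2.9,"z": 35.9,"ry": 14,"jaw": 5.5},
  ],
  grip_force=40,
)

```text
schema error: expected keys rx, ry, rz, x, y, z, jaw
```

```bash
python3 mv.py .5255 .159 .24 -90
```

```text
t 0.15 pos [ 0.1272 -0.5091  0.2306] rpy [-8.999e+01  7.000e-02 -7.597e+01] q [-1.4   0.05  1.4   0.    1.69 -0.07] w 0.0853 F [-0.4  0.3 -0.3]
-> shift cm [-55.17  -0.86  54.83] rot deg [ 0.   14.03 -0.07]
```

All seven keys are needed in each row.

Call:
move_arm(
  series=[
    {"rx": 0,"ry": 14,"rz": 0,"x": -22.9,"y": -2.9,"z": 35.9,"jaw": 5.5},
    {"rx": 0,"ry": 14,"rz": 0,"x": -22.9,"y": -2.9,"z": 35.9,"jaw": 5.5},
    {"rx": 0,"ry": 14,"rz": 0,"x": -22.9,"y": -2.9,"z": 35.9,"jaw": 5.5},
    {"rx": 0,"ry": 14,"rz": 0,"x": -22.9,"y": -2.9,"z": 35.9,"jaw": 5.5},
    {"rx": 0,"ry": 14,"rz": 0,"x": -22.9,"y": -2.9,"z": 35.9,"jaw": 5.5},
    {"rx": 0,"ry": 14,"rz": 0,"x": -22.9,"y": -2.9,"z": 35.9,"jaw": 5.5},
    {"rx": 0,"ry": 14,"rz": 0,"x": -22.9,"y": -2.9,"z": 35.9,"jaw": 5.5},
    {"rx": 0,"ry": 14,"rz": 0,"x": -22.9,"y": -2.9,"z": 35.9,"jaw": 5.5},
  ],
  grip_force=40,
)

```text
time_s: 0.95
position: [0.4011, -0.2194, 0.2584]
orientation: [-1.571, -0.0, -1.57]
ft_force: [1.0, -1.3, 0.1]
width: 0.0552
```

```bash
python3 mv.py .5255 .159 .24 -90
```

```text
t 0.95 pos [ 0.4011 -0.2194  0.2584] rpy [-8.999e+01 -1.000e-02 -8.997e+01] q [-0.58 -0.15  1.54 -0.    1.75  0.99] w 0.0552 F [ 1.  -1.3  0.1]
-> shift cm [-37.84   1.83  12.46] rot deg [-0.01  0.03  0.01]
```

Call:
move_arm(
  series=[
    {"rx": 0,"ry": 0,"rz": 0,"x": -37.0,"y": 1.8,"z": 11.5,"jaw": 5.5},
    {"rx": 0,"ry": 0,"rz": 0,"x": -37.0,"y": 1.8,"z": 11.5,"jaw": 5.5},
    {"rx": 0,"ry": 0,"rz": 0,"x": -37.0,"y": 1.8,"z": 11.5,"jaw": 5.5},
    {"rx": 0,"ry": 0,"rz": 0,"x": -37.0,"y": 1.8,"z": 11.5,"jaw": 5.5},
    {"rx": 0,"ry": 0,"rz": 0,"x": -37.0,"y": 1.8,"z": 11.5,"jaw": 5.5},
    {"rx": 0,"ry": 0,"rz": 0,"x": -37.0,"y": 1.8,"z": 11.5,"jaw": 5.5},
    {"rx": 0,"ry": 0,"rz": 0,"x": -37.0,"y": 1.8,"z": 11.5,"jaw": 5.5},
    {"rx": 0,"ry": 0,"rz": 0,"x": -37.0,"y": 1.8,"z": 11.5,"jaw": 5.5},
  ],
)

```text
time_s: 1.75
position: [0.515, 0.1516, 0.2397]
orientation: [-1.571, 0.0, -1.569]
ft_force: [-0.2, -0.7, 0.2]
width: 0.0548
```

```bash
cat > snap.py <<'E'
import sys,numpy as np,cv2
from cell import sensors,eyes
from scipy.spatial.transform import Rotation as R
def snap(n,tag):
    s=sensors.read_state();f=dict(eyes.grab_frame(n))
    if n=="wrist":
        T=np.eye(4);T[:3,:3]=R.from_euler('xyz',s["orientation"]).as_matrix();T[:3,3]=s["position"]
        f["pose"]=T@f["T_tool_cam"]
    cv2.imwrite(f"pics/{tag}_{n}.png",f["frame"][:,:,::-1]);np.savez(f"{tag}_{n}.npz",**f);return f
if __name__=="__main__":
    for n in sys.argv[2:]:snap(n,sys.argv[1])
E
python3 snap.py b wrist side; python3 mv.py .5255 .159 .10 -90
```

```text
t 1.85 pos [0.5149 0.1526 0.2388] rpy [-9.013e+01  3.000e-02 -8.969e+01] q [0.22 0.09 1.35 0.   1.71 1.78] w 0.0548 F [ 0.1 -0.5  0.4]
-> shift cm [-0.62 13.88  1.1 ] rot deg [ 0.13  0.31 -0.03]
```

View pics/b_wrist.png

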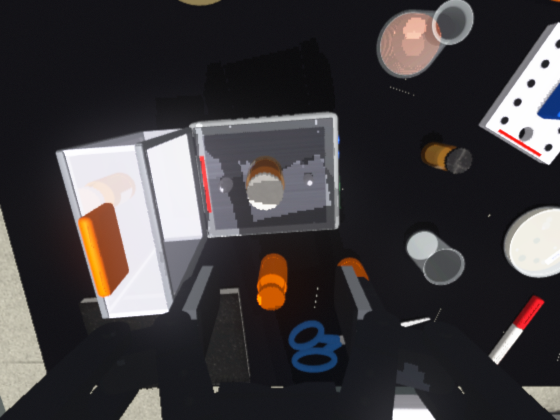

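View pics/b_side.png

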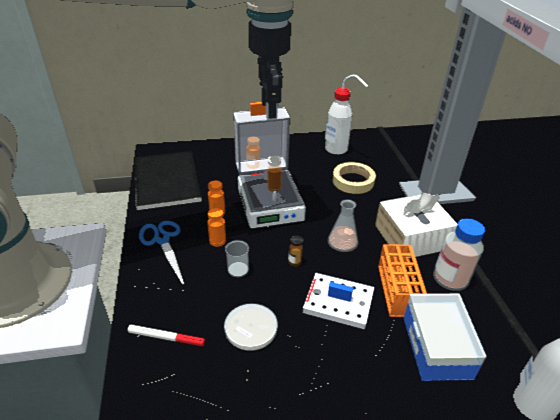

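Wrist view: the white cap is at (265,190), the thick pin by the red line at (227,186), and the thin pin at (310,183). The hood is on the left. I'll refine the bottle and the pins from this.

Run:
```python
from h import *
W=dict(np.load("b_wrist.npz"))
f=W["frame"][:,:,::-1]
cv2.imwrite("pics/c4.png",cv2.resize(f[105:245,180:350],None,fx=4,fy=4,interpolation=cv2.INTER_CUBIC))
P=cloud(W);z=P[...,2];m=np.zeros(z.shape,bool);m[165:220,235:295]=1
q=P[m&(z>.12)&(z<.135)];print("cap",len(q),q.mean(0),cv2.minEnclosingCircle(q[:,:2].astype(np.float32)*1000))
m[:]=0;m[110:240,190:345]=1
q=P[m&(z>.0405)&(z<.054)];r=cv2.minAreaRect(q[:,:2].astype(np.float32)*1000);print("heater",r)
q=P[m&(z>.0475)&(z<.053)];print(np.median(q[:,2]),cv2.minAreaRect(q[:,:2].astype(np.float32)*1000))
```

```text
cap 1085 [0.5291756  0.16068663 0.12797252] ((528.0469360351562, 161.11663818359375), 15.363231658935547)
heater ((519.3159790039062, 167.40216064453125), (123.7115249633789, 162.11962890625), 4.12575626373291)
0.050647929523600754 ((518.9366455078125, 167.81002807617188), (116.80126953125, 156.82257080078125), 3.9600679874420166)
```

View pics/c4.png

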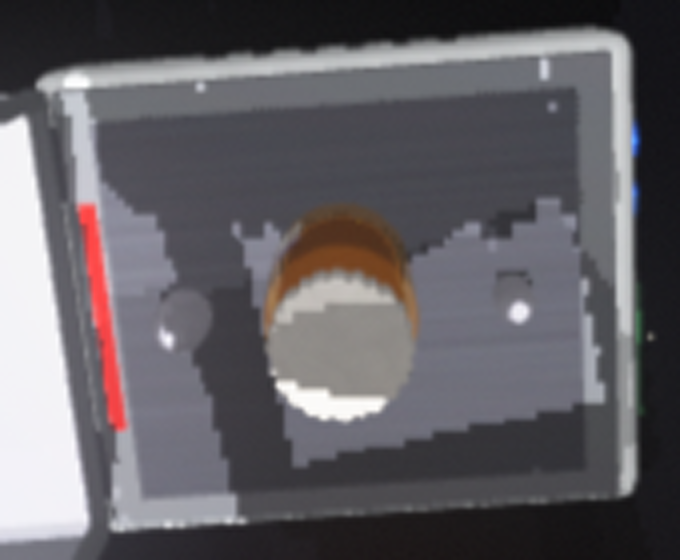

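Call:
move_arm(
  series=[
    {"rx": 0,"ry": 0,"rz": 0,"x": -0.7,"y": 3,"z": 1.2,"jaw": 5.5},
    {"rx": 0,"ry": 0,"rz": 0,"x": -0.7,"y": 6,"z": 1.2,"jaw": 5.5},
    {"rx": 0,"ry": 0,"rz": 0,"x": -0.7,"y": 9,"z": 1.2,"jaw": 5.5},
    {"rx": 0,"ry": 0,"rz": 0,"x": -0.7,"y": 11.5,"z": 1.2,"jaw": 5.5},
    {"rx": 0,"ry": 0,"rz": 0,"x": -0.7,"y": 13.5,"z": 1.2,"jaw": 5.5},
    {"rx": 0,"ry": 0,"rz": 0,"x": -0.7,"y": 15,"z": 1.2,"jaw": 5.5},
    {"rx": 0,"ry": 0,"rz": 0,"x": -0.7,"y": 16.1,"z": 1.2,"jaw": 5.5},
    {"rx": 0,"ry": 0,"rz": 0,"x": -0.7,"y": 16.1,"z": 1.2,"jaw": 5.5},
  ],
)

```text
time_s: 2.65
position: [0.5262, 0.1553, 0.0779]
orientation: [-1.573, -0.001, -1.571]
ft_force: [-0.8, -0.0, -0.6]
width: 0.0551
```

```bash
python3 mv.py .527 .160 .078 -90;python3 snap.py c wrist side
```

```text
t 2.65 pos [0.5262 0.1553 0.0779] rpy [-9.014e+01 -4.000e-02 -8.999e+01] q [ 0.22  0.22  1.52 -0.    1.4   1.79] w 0.0551 F [-0.8 -0.  -0.6]
-> shift cm [-0.47 -0.01  0.08] rot deg [0.14 0.01 0.04]
```

View pics/c_wrist.png

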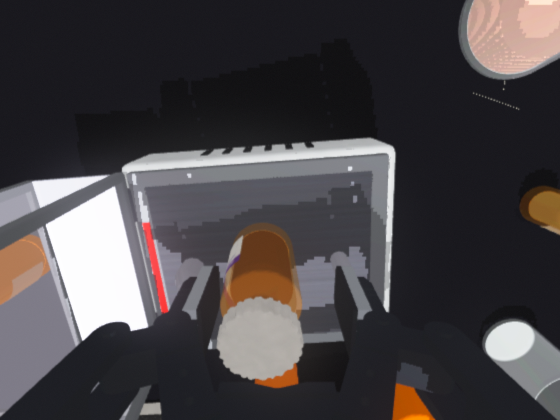

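View pics/c_side.png

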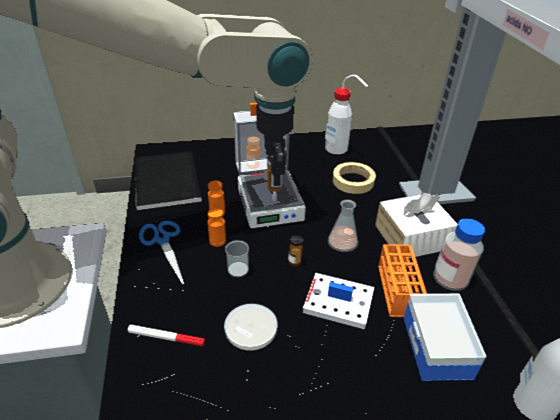

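The bottle is between the fingers but about 5 mm off centre, so I'll centre and then close.

Call:
move_arm(
  series=[
    {"rx": 0,"ry": 0,"rz": 0,"x": -0.5,"y": 0,"z": 0.1,"jaw": 5.5},
    {"rx": 0,"ry": 0,"rz": 0,"x": -0.5,"y": 0,"z": 0.1,"jaw": 5.5},
    {"rx": 0,"ry": 0,"rz": 0,"x": -0.5,"y": 0,"z": 0.1,"jaw": 2.5},
    {"rx": 0,"ry": 0,"rz": 0,"x": -0.5,"y": 0,"z": 0.1,"jaw": 2.5},
    {"rx": 0,"ry": 0,"rz": 0,"x": -0.5,"y": 0,"z": 0.1,"jaw": 2.5},
    {"rx": 0,"ry": 0,"rz": 0,"x": -0.5,"y": 0,"z": 0.1,"jaw": 2.5},
    {"rx": 0,"ry": 0,"rz": 0,"x": -0.5,"y": 0,"z": 0.1,"jaw": 2.5},
  ],
  grip_force=40,
)

```text
time_s: 3.45
position: [0.5283, 0.161, 0.0799]
orientation: [-1.57, 0.001, -1.57]
ft_force: [-0.0, 1.8, 4.8]
width: 0.0322
```

```bash
python3 mv.py .527 .155 .22 -90;python3 mv.py .49 -.27 .22 -90;python3 snap.py d wrist
```

```text
t 3.45 pos [0.5283 0.161  0.0799] rpy [-8.993e+01  3.000e-02 -8.997e+01] q [0.23 0.23 1.51 0.   1.4  1.8 ] w 0.0322 F [-0.   1.8  4.8]
-> shift cm [  0.6  -14.01  -0.11] rot deg [-0.07  0.03 -0.03]
t 3.45 pos [0.5283 0.161  0.0799] rpy [-8.993e+01  3.000e-02 -8.997e+01] q [0.23 0.23 1.51 0.   1.4  1.8 ] w 0.0322 F [-0.   1.8  4.8]
-> shift cm [ 43.09 -14.04  -3.84] rot deg [-0.07  0.03 -0.03]
```

View pics/d_wrist.png

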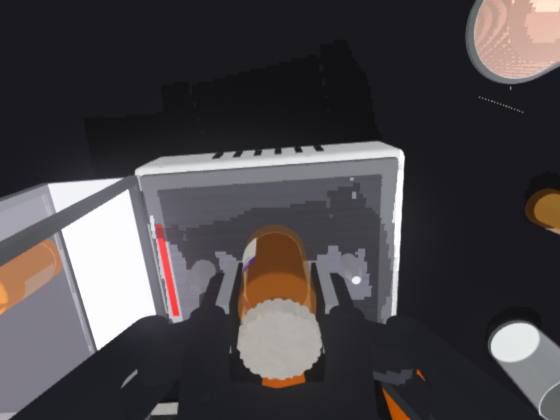

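Call:
move_arm(
  series=[
    {"rx": 0,"ry": 0,"rz": 0,"x": 0,"y": -1,"z": 0,"jaw": 2.5},
    {"rx": 0,"ry": 0,"rz": 0,"x": 0,"y": -3,"z": 0,"jaw": 2.5},
    {"rx": 0,"ry": 0,"rz": 0,"x": 0.3,"y": -6,"z": 0,"jaw": 2.5},
    {"rx": 0,"ry": 0,"rz": 0,"x": 0.6,"y": -9,"z": 0,"jaw": 2.5},
    {"rx": 0,"ry": 0,"rz": 0,"x": 1,"y": -12,"z": 0,"jaw": 2.5},
    {"rx": 0,"ry": 0,"rz": 0,"x": 2,"y": -14,"z": -0.2,"jaw": 2.5},
    {"rx": 0,"ry": 0,"rz": 0,"x": 5,"y": -14.5,"z": -0.5,"jaw": 2.5},
    {"rx": 0,"ry": 0,"rz": 0,"x": 9,"y": -14.5,"z": -1,"jaw": 2.5},
  ],
)

```text
time_s: 4.3
position: [0.518, 0.0706, 0.2257]
orientation: [-1.569, -0.0, -1.568]
ft_force: [1.1, -1.0, -0.8]
width: 0.0323
```

```bash
python3 mv.py .49 -.27 .22 -90;python3 snap.py e side
```

```text
t 4.3 pos [0.518  0.0706 0.2257] rpy [-8.991e+01 -1.000e-02 -8.985e+01] q [ 0.07  0.05  1.42 -0.    1.68  1.63] w 0.0323 F [ 1.1 -1.  -0.8]
-> shift cm [34.05  0.57 -2.89] rot deg [-0.09  0.15  0.01]
```

View pics/e_side.png

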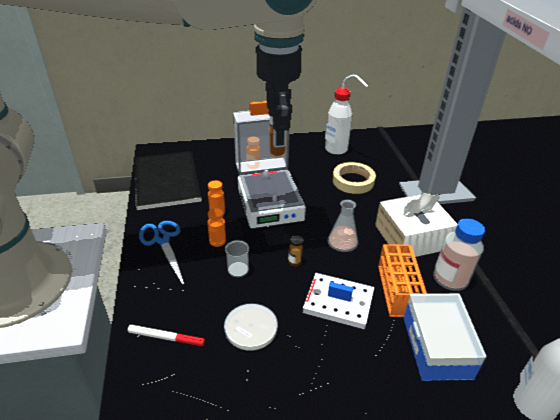

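The side view shows the bottle in the gripper at (278,135), with a clear deck. I'll take it to the bench spot.

Call:
move_arm(
  series=[
    {"rx": 0,"ry": 0,"rz": 0,"x": 4,"y": 0,"z": -0.3,"jaw": 2.5},
    {"rx": 0,"ry": 0,"rz": 0,"x": 8.5,"y": 0,"z": -0.7,"jaw": 2.5},
    {"rx": 0,"ry": 0,"rz": 0,"x": 13,"y": 0,"z": -1,"jaw": 2.5},
    {"rx": 0,"ry": 0,"rz": 0,"x": 17.5,"y": 0,"z": -1.4,"jaw": 2.5},
    {"rx": 0,"ry": 0,"rz": 0,"x": 22,"y": 0,"z": -1.8,"jaw": 2.5},
    {"rx": 0,"ry": 0,"rz": 0,"x": 26.5,"y": 0,"z": -2.2,"jaw": 2.5},
    {"rx": 0,"ry": 0,"rz": 0,"x": 30.5,"y": 0,"z": -2.6,"jaw": 2.5},
    {"rx": 0,"ry": 0,"rz": 0,"x": 33.5,"y": 0,"z": -2.8,"jaw": 2.5},
  ],
)

```text
time_s: 5.15
position: [0.4889, -0.2667, 0.2241]
orientation: [-1.572, -0.0, -1.572]
ft_force: [0.8, 0.2, -0.3]
width: 0.0326
```

Call:
move_arm(
  series=[
    {"rx": 0,"ry": 0,"rz": 0,"x": 0,"y": 4,"z": 0,"jaw": 2.5},
    {"rx": 0,"ry": 0,"rz": 0,"x": 0,"y": 8,"z": 0,"jaw": 2.5},
    {"rx": 0,"ry": 0,"rz": 0,"x": 0,"y": 12,"z": 0,"jaw": 2.5},
    {"rx": 0,"ry": 0,"rz": 0,"x": 0,"y": 14,"z": 0,"jaw": 2.5},
    {"rx": 0,"ry": 0,"rz": 0,"x": 0,"y": 15,"z": 0,"jaw": 2.5},
    {"rx": 0,"ry": 0,"rz": 0,"x": 0,"y": 15,"z": 0,"jaw": 2.5},
  ],
)

```text
time_s: 5.75
position: [0.4894, -0.264, 0.0732]
orientation: [-1.573, 0.001, -1.57]
ft_force: [-0.9, -0.8, -0.2]
width: 0.0321
```

```bash
python3 snap.py f side wrist; python3 mv.py .49 -.27 .032 -90
```

```text
t 5.85 pos [ 0.4907 -0.2647  0.0758] rpy [-8.991e+01 -7.000e-02 -8.998e+01] q [-0.56  0.25  1.5  -0.    1.39  1.01] w 0.0324 F [ 0.  -1.  -0.2]
-> shift cm [ 0.53  4.38 -0.08] rot deg [-0.09  0.02  0.07]
```

View pics/f_side.png

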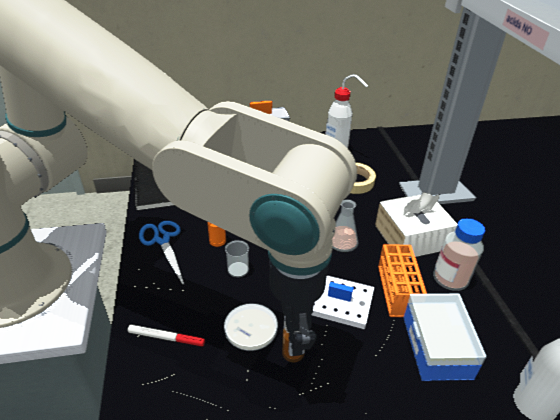

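View pics/f_wrist.png

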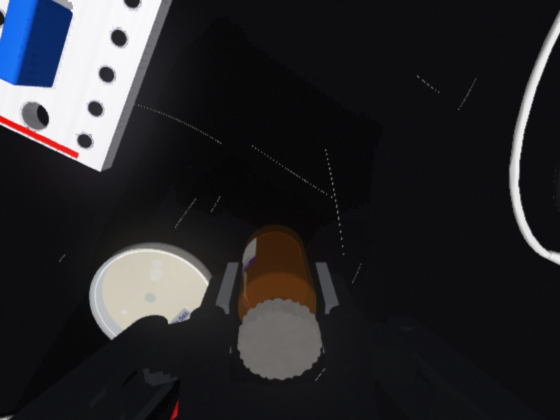

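Call:
move_arm(
  series=[
    {"rx": 0,"ry": 0,"rz": 0,"x": 0,"y": 1.5,"z": 0,"jaw": 2.5},
    {"rx": 0,"ry": 0,"rz": 0,"x": 0,"y": 3,"z": 0,"jaw": 2.5},
    {"rx": 0,"ry": 0,"rz": 0,"x": 0,"y": 3.8,"z": 0,"jaw": 2.5},
    {"rx": 0,"ry": 0,"rz": 0,"x": 0,"y": 4.2,"z": 0,"jaw": 2.5},
    {"rx": 0,"ry": 0,"rz": 0,"x": 0,"y": 4.3,"z": 0,"jaw": 2.5},
    {"rx": 0,"ry": 0,"rz": 0,"x": 0,"y": 4.4,"z": 0,"jaw": 2.5},
    {"rx": 0,"ry": 0,"rz": 0,"x": 0,"y": 4.4,"z": 0,"jaw": 2.5},
  ],
)

```text
time_s: 6.55
position: [0.4904, -0.2644, 0.0307]
orientation: [-1.57, -0.0, -1.57]
ft_force: [0.3, -0.1, -0.3]
width: 0.0321
```

Call:
move_arm(
  series=[
    {"rx": 0,"ry": 0,"rz": 0,"x": 0,"y": 0.1,"z": 0,"jaw": 2.5},
    {"rx": 0,"ry": 0,"rz": 0,"x": 0,"y": 0.2,"z": 0,"jaw": 2.5},
    {"rx": 0,"ry": 0,"rz": 0,"x": 0,"y": 0.2,"z": 0,"jaw": 2.5},
  ],
)

```text
time_s: 6.85
position: [0.4907, -0.2645, 0.0299]
orientation: [-1.569, -0.001, -1.57]
ft_force: [-2.6, 1.9, 7.4]
width: 0.0324
```

```bash
python3 snap.py g side; python3 mv.py .49 -.27 .032 -90
python3 - <<'E'
import cv2
f=cv2.imread("pics/g_side.png");cv2.imwrite("pics/g2.png",cv2.resize(f[280:400,240:360],None,fx=5,fy=5))
E
```

```text
t 6.9 pos [ 0.4907 -0.2645  0.0299] rpy [-8.991e+01 -5.000e-02 -8.997e+01] q [-0.56  0.3   1.53  0.    1.3   1.01] w 0.0322 F [-2.   0.8  7.4]
-> shift cm [ 0.55 -0.21 -0.07] rot deg [-0.09  0.03  0.05]
```

View pics/g2.png

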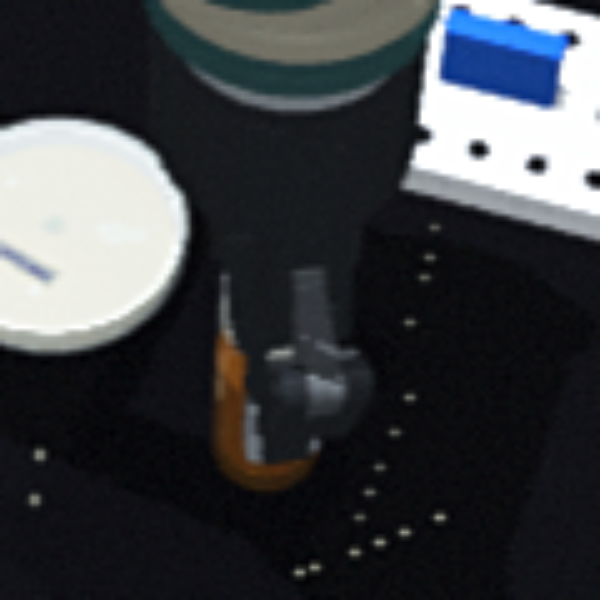

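Contact at 7 N means the bottle is standing on the bench. I'll release slowly and lift.

Call:
move_arm(
  series=[
    {"rx": 0,"ry": 0,"rz": 0,"x": 0,"y": 0,"z": 0,"jaw": 3.5},
    {"rx": 0,"ry": 0,"rz": 0,"x": 0,"y": 0,"z": 0,"jaw": 4.5},
    {"rx": 0,"ry": 0,"rz": 0,"x": 0,"y": 0,"z": 0,"jaw": 5.5},
    {"rx": 0,"ry": 0,"rz": 0,"x": 0,"y": 0,"z": 0,"jaw": 6},
    {"rx": 0,"ry": 0,"rz": 0,"x": 0,"y": 0,"z": 0,"jaw": 6},
    {"rx": 0,"ry": 0,"rz": 0,"x": 0,"y": -3,"z": 0,"jaw": 6},
    {"rx": 0,"ry": 0,"rz": 0,"x": 0,"y": -7,"z": 0,"jaw": 6},
    {"rx": 0,"ry": 0,"rz": 0,"x": 0,"y": -11,"z": 0,"jaw": 6},
  ],
)

```text
time_s: 7.7
position: [0.4897, -0.264, 0.1392]
orientation: [-1.572, 0.001, -1.57]
ft_force: [0.5, -0.1, 0.5]
width: 0.0601
```

```bash
python3 snap.py i wrist;python3 mv.py .58 -.13 .2 -27.5;  python3 mv.py .54 -.18 .2 62.5
```

```text
t 7.75 pos [ 0.4925 -0.2657  0.1478] rpy [-89.46  -0.34 -89.97] q [-0.56  0.18  1.43 -0.    1.52  1.01] w 0.0601 F [ 1.5 -1.   7.3]
-> shift cm [-13.54  -5.22   8.8 ] rot deg [ -0.3  -62.47   0.6 ]
t 7.75 pos [ 0.4925 -0.2657  0.1478] rpy [-89.46  -0.34 -89.97] q [-0.56  0.18  1.43 -0.    1.52  1.01] w 0.0601 F [ 1.5 -1.   7.3]
-> shift cm [-8.54 -5.23  4.8 ] rot deg [   0.28 -152.47    0.83]
```

View pics/i_wrist.png

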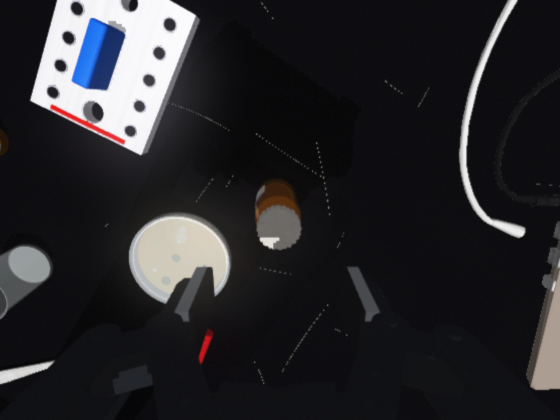

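The bottle stands upright and clear, with its cap at (278,228). Next I'll hover over the plate and rotate.

Call:
move_arm(
  series=[
    {"rx": 0,"ry": -8,"rz": 0,"x": 0,"y": -6,"z": 0,"jaw": 6},
    {"rx": 0,"ry": -17,"rz": 0,"x": -2,"y": -8,"z": 2,"jaw": 6},
    {"rx": 0,"ry": -25,"rz": 0,"x": -4,"y": -8,"z": 4,"jaw": 6},
    {"rx": 0,"ry": -34,"rz": 0,"x": -6,"y": -8,"z": 6,"jaw": 6},
    {"rx": 0,"ry": -42,"rz": 0,"x": -8,"y": -8,"z": 8,"jaw": 6},
    {"rx": 0,"ry": -51,"rz": 0,"x": -10,"y": -8,"z": 10,"jaw": 6},
    {"rx": 0,"ry": -59,"rz": 0,"x": -12,"y": -8,"z": 10.8,"jaw": 6},
    {"rx": 0,"ry": -68,"rz": 0,"x": -12.7,"y": -8,"z": 10.8,"jaw": 6},
  ],
)

```text
time_s: 8.55
position: [0.5989, -0.1352, 0.2175]
orientation: [-1.57, 0.001, -0.382]
ft_force: [-0.4, -0.0, 0.3]
width: 0.0601
```

```bash
python3 mv.py .599 -.14 .2 62.5
```

```text
t 8.55 pos [ 0.5989 -0.1352  0.2175] rpy [-8.998e+01  4.000e-02 -2.190e+01] q [-0.28  0.31  1.14  0.    1.69  0.1 ] w 0.0601 F [-0.4 -0.   0.3]
-> shift cm [ 0.19  1.75 -0.45] rot deg [-4.00e-02 -8.44e+01 -2.00e-02]
```

Call:
move_arm(
  series=[
    {"rx": 0,"ry": -84.4,"rz": 0,"x": 0.2,"y": 1,"z": -0.4,"jaw": 5},
    {"rx": 0,"ry": -84.4,"rz": 0,"x": 0.2,"y": 1,"z": -0.4,"jaw": 5},
    {"rx": 0,"ry": -84.4,"rz": 0,"x": 0.2,"y": 1,"z": -0.4,"jaw": 5},
    {"rx": 0,"ry": -84.4,"rz": 0,"x": 0.2,"y": 1,"z": -0.4,"jaw": 5},
    {"rx": 0,"ry": -84.4,"rz": 0,"x": 0.2,"y": 1,"z": -0.4,"jaw": 5},
    {"rx": 0,"ry": -84.4,"rz": 0,"x": 0.2,"y": 1,"z": -0.4,"jaw": 5},
    {"rx": 0,"ry": -84.4,"rz": 0,"x": 0.2,"y": 1,"z": -0.4,"jaw": 5},
    {"rx": 0,"ry": -84.4,"rz": 0,"x": 0.2,"y": 1,"z": -0.4,"jaw": 5},
  ],
)

```text
time_s: 9.35
position: [0.5984, -0.1417, 0.2079]
orientation: [-1.571, 0.0, 0.816]
ft_force: [-0.8, 0.7, 0.3]
width: 0.0503
```

Call:
move_arm(
  series=[
    {"rx": 0,"ry": -16,"rz": 0,"x": 0,"y": 0,"z": 0,"jaw": 5},
    {"rx": 0,"ry": -16,"rz": 0,"x": 0,"y": 0,"z": 0,"jaw": 5},
    {"rx": 0,"ry": -16,"rz": 0,"x": 0,"y": 0,"z": 0,"jaw": 5},
    {"rx": 0,"ry": -16,"rz": 0,"x": 0,"y": 0,"z": 0,"jaw": 5},
  ],
)

```text
time_s: 9.75
position: [0.5984, -0.1417, 0.2081]
orientation: [-1.571, 0.0, 1.085]
ft_force: [-0.1, -0.1, 0.7]
width: 0.0498
```

```bash
python3 mv.py .599 -.14 .2 62.5; python3 snap.py j wrist side;python3 mv.py .599 -.14 .2 62.5
```

```text
t 9.75 pos [ 0.5984 -0.1417  0.2081] rpy [-8.999e+01  1.000e-02  6.217e+01] q [-0.29  0.31  1.15 -0.    1.68 -1.38] w 0.0498 F [-0.1 -0.1  0.7]
-> shift cm [0.18 0.81 0.02] rot deg [-0.01 -0.33 -0.01]
t 9.85 pos [ 0.5984 -0.1416  0.2082] rpy [-90.     0.    62.23] q [-0.29  0.31  1.15 -0.    1.68 -1.38] w 0.0499 F [ 0.3 -0.1 -0.5]
-> shift cm [0.17 0.82 0.02] rot deg [-0.   -0.27 -0.  ]
```

View pics/j_wrist.png

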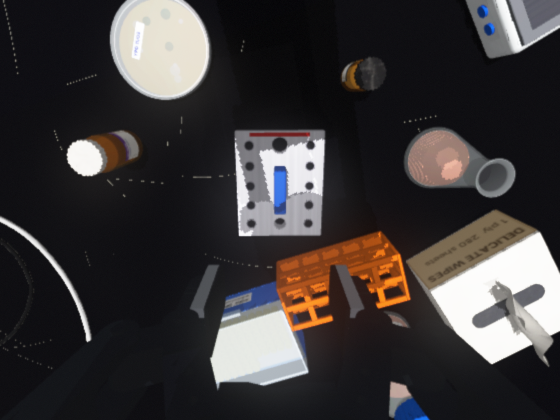

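View pics/j_side.png

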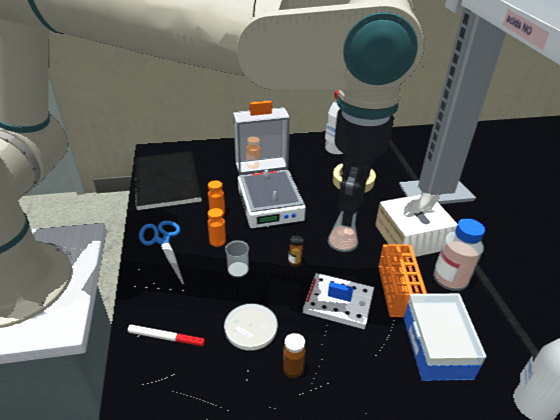

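The wrist view shows the plate squarely aligned: red line and wide hole at (280,145), narrow hole at (280,223), bar at (280,190). The bottle stands at (90,155). I'll measure the plate axis here.

```bash
cat > plate.py <<'E'
from h import *
import sys
W=dict(np.load(sys.argv[1]))
hsv=cv2.cvtColor(W["frame"],cv2.COLOR_RGB2HSV)
P=cloud(W);z=P[...,2]
m=np.zeros(z.shape,bool);m[115:245,225:335]=1
b=m&(hsv[...,0]>100)&(hsv[...,0]<130)&(hsv[...,1]>130)
q=P[b&(z>.040)];print("bartop",len(q),np.median(q[:,2]),[np.round(v,2) for v in cv2.minAreaRect(q[:,:2].astype(np.float32)*1000)])
q=P[m&(z>.011)&(z<.0175)];r=cv2.minAreaRect(q[:,:2].astype(np.float32)*1000);print("plate",[np.round(v,2) for v in r])
f=W["frame"][:,:,::-1];cv2.imwrite("pics/pc.png",cv2.resize(f[120:245,220:340],None,fx=5,fy=5,interpolation=cv2.INTER_CUBIC))
# holes: plane z=.014 from manual px
for a in sys.argv[2:]:
    px=tuple(map(float,a.split(',')));print(px,onplane(W,px,.014))
E
python3 plate.py j_wrist.npz 280,145 280,223
```

```text
bartop 475 0.044321615607708975 [array([ 600.59, -140.5 ]), array([10.76, 42.68]), np.float64(62.53)]
plate [array([ 601.56, -141.04]), array([ 90.33, 112.47]), np.float64(62.3)]
(280.0, 145.0) [ 0.56440327 -0.12063241  0.014     ]
(280.0, 223.0) [ 0.6387663  -0.15963517  0.014     ]
```

View pics/pc.png

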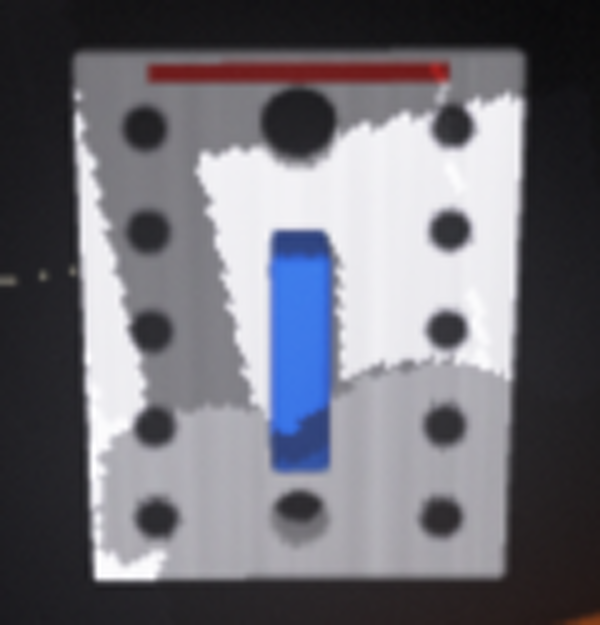

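```bash
python3 mv.py .601 -.1407 .02 62.4
```

```text
t 9.85 pos [ 0.5984 -0.1416  0.2082] rpy [-90.     0.    62.23] q [-0.29  0.31  1.15 -0.    1.68 -1.38] w 0.0499 F [ 0.3 -0.1 -0.5]
-> shift cm [ 0.21 18.82 -0.19] rot deg [-0.   -0.17 -0.  ]
```

Call:
move_arm(
  series=[
    {"rx": 0,"ry": -0.2,"rz": 0,"x": 0.2,"y": 3.5,"z": -0.2,"jaw": 5},
    {"rx": 0,"ry": -0.2,"rz": 0,"x": 0.2,"y": 7.5,"z": -0.2,"jaw": 5},
    {"rx": 0,"ry": -0.2,"rz": 0,"x": 0.2,"y": 11,"z": -0.2,"jaw": 5},
    {"rx": 0,"ry": -0.2,"rz": 0,"x": 0.2,"y": 14,"z": -0.2,"jaw": 5},
    {"rx": 0,"ry": -0.2,"rz": 0,"x": 0.2,"y": 16.5,"z": -0.2,"jaw": 5},
    {"rx": 0,"ry": -0.2,"rz": 0,"x": 0.2,"y": 18,"z": -0.2,"jaw": 5},
    {"rx": 0,"ry": -0.2,"rz": 0,"x": 0.2,"y": 18.6,"z": -0.2,"jaw": 5},
    {"rx": 0,"ry": -0.2,"rz": 0,"x": 0.2,"y": 18.6,"z": -0.2,"jaw": 5},
  ],
)

```text
time_s: 10.65
position: [0.6011, -0.1408, 0.0222]
orientation: [-1.57, 0.0, 1.092]
ft_force: [0.5, 0.2, 0.4]
width: 0.0499
```

```bash
python3 snap.py k wrist side;python3 mv.py .601 -.1407 .02 62.4
```

```text
t 10.75 pos [ 0.602  -0.1411  0.0239] rpy [-9.014e+01 -2.000e-02  6.256e+01] q [-0.29  0.46  1.34 -0.    1.34 -1.38] w 0.05 F [0.8 0.4 0.5]
-> shift cm [-0.01  0.39  0.11] rot deg [0.14 0.16 0.02]
```

View pics/k_wrist.png

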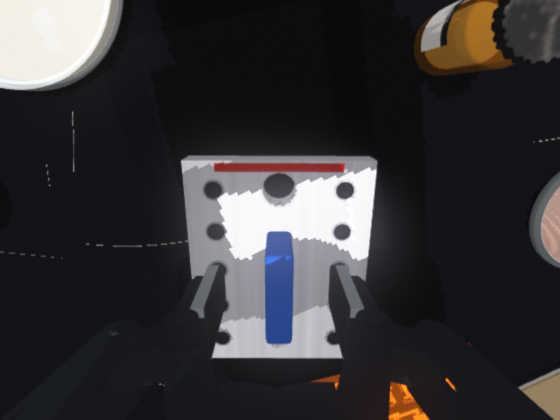

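Call:
move_arm(
  series=[
    {"rx": 0,"ry": 0,"rz": 0,"x": 0,"y": 0.4,"z": 0,"jaw": 5},
    {"rx": 0,"ry": 0,"rz": 0,"x": 0,"y": 0.4,"z": 0,"jaw": 3},
    {"rx": 0,"ry": 0,"rz": 0,"x": 0,"y": 0.4,"z": 0,"jaw": 1.8},
    {"rx": 0,"ry": 0,"rz": 0,"x": 0,"y": 0.4,"z": 0,"jaw": 0.5},
    {"rx": 0,"ry": 0,"rz": 0,"x": 0,"y": 0.4,"z": 0,"jaw": 0.5},
    {"rx": 0,"ry": 0,"rz": 0,"x": 0,"y": 0.4,"z": 0,"jaw": 0.5},
    {"rx": 0,"ry": 0,"rz": 0,"x": 0,"y": 0.4,"z": 0,"jaw": 0.5},
    {"rx": 0,"ry": 0,"rz": 0,"x": 0,"y": 0.4,"z": 0,"jaw": 0.5},
  ],
  grip_force=80,
)

```text
time_s: 11.55
position: [0.6014, -0.1409, 0.0189]
orientation: [-1.572, -0.0, 1.092]
ft_force: [-1.0, -0.3, 4.7]
width: 0.0106
```

```bash
python3 mv.py .601 -.1407 .02 62.4;python3 mv.py .57 0.0 .2 30
```

```text
t 11.55 pos [ 0.6014 -0.1409  0.0189] rpy [-90.05  -0.    62.57] q [-0.29  0.47  1.34 -0.    1.33 -1.38] w 0.0106 F [-1.  -0.3  4.7]
-> shift cm [ 0.   -0.11  0.04] rot deg [0.05 0.17 0.  ]
t 11.55 pos [ 0.6014 -0.1409  0.0189] rpy [-90.05  -0.    62.57] q [-0.29  0.47  1.34 -0.    1.33 -1.38] w 0.0106 F [-1.  -0.3  4.7]
-> shift cm [ 11.06 -18.12   9.26] rot deg [5.000e-02 3.257e+01 2.000e-02]
```

Call:
move_arm(
  series=[
    {"rx": 0,"ry": 0,"rz": 0,"x": 0,"y": -0.7,"z": 0,"jaw": 0.5},
    {"rx": 0,"ry": 0,"rz": 0,"x": 0,"y": -2,"z": 0,"jaw": 0.5},
    {"rx": 0,"ry": 0,"rz": 0,"x": 0,"y": -4.5,"z": 0,"jaw": 0.5},
    {"rx": 0,"ry": 0,"rz": 0,"x": 0,"y": -8,"z": 0,"jaw": 0.5},
    {"rx": 0,"ry": 0,"rz": 0,"x": 0,"y": -12,"z": 0,"jaw": 0.5},
    {"rx": 0,"ry": 0,"rz": 0,"x": 0,"y": -16,"z": 0,"jaw": 0.5},
    {"rx": 0,"ry": 0,"rz": 0,"x": 0,"y": -18,"z": 0,"jaw": 0.5},
    {"rx": 0,"ry": 0,"rz": 0,"x": 0,"y": -18,"z": 0,"jaw": 0.5},
  ],
)

```text
time_s: 12.35
position: [0.6024, -0.1411, 0.203]
orientation: [-1.578, -0.001, 1.092]
ft_force: [1.0, -0.2, -3.9]
width: 0.0109
```

```bash
python3 snap.py l wrist side;python3 mv.py .55 0.08 .2 4.2
```

```text
t 12.45 pos [ 0.6007 -0.1407  0.1973] rpy [-8.992e+01  2.000e-02  6.257e+01] q [-0.29  0.32  1.16 -0.    1.66 -1.38] w 0.0107 F [ 0.2  0.5 -4.7]
-> shift cm [17.25 -0.26 14.66] rot deg [-0.06 58.37 -0.06]
```

View pics/l_wrist.png

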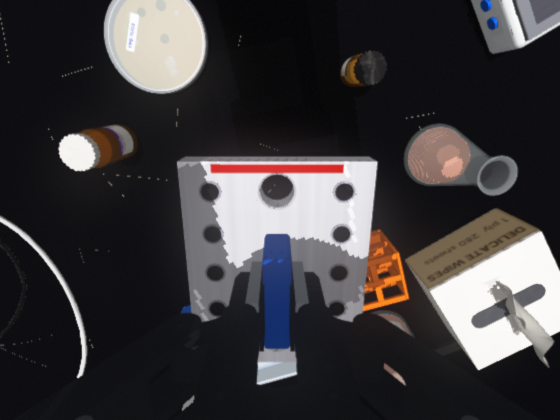

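View pics/l_side.png

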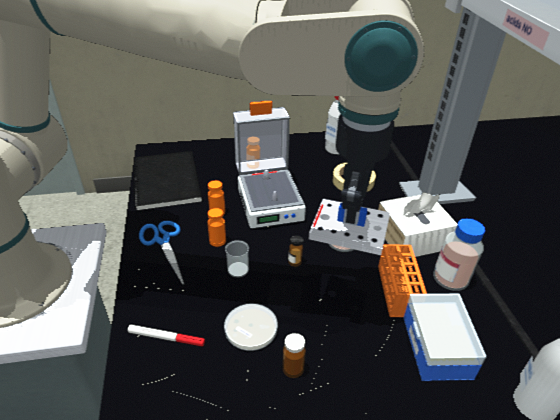

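The plate hangs level, weighs about 4.7 N, and its wide hole is at (277,189). I'll compute the pins from the wrist view and the wide-hole position in the hand.

Run:
```python
from h import *
W=dict(np.load("b_wrist.npz"))
for n,px in (("thin",(309.5,183)),("thick",(222,189))): print(n,onplane(W,px,.072))
C=dict(np.load("c_wrist.npz"));D=dict(np.load("d_wrist.npz"))
# hole in tool frame
L=dict(np.load("l_wrist.npz"));print(np.linalg.inv(L["pose"]@np.linalg.inv(L["T_tool_cam"]))@np.r_[onplane(L,(277,189),.1973-.0049),1])
L=dict(np.load("j_wrist.npz"))
# heater edges in b_wrist: edge lines at z=.046 / deck
P=cloud(W);z=P[...,2];m=np.zeros(z.shape,bool);m[108:240,215:345]=1
q=P[m&(z>.047)&(z<.0535)]
import numpy as np
th=np.radians(4.1);ux=np.array([-np.sin(th),np.cos(th)]);uy=np.array([-np.cos(th),-np.sin(th)])
a=q[:,:2]@ux;b=q[:,:2]@uy
print("deck front edge along x",a.min(),np.percentile(a,[.5,2]),"y edges",b.min(),b.max(),np.percentile(b,[1,99]))
q=P[m&(z>.041)&(z<.0535)];a=q[:,:2]@ux;b=q[:,:2]@uy
print("box",a.min(),np.percentile(a,.5),b.min(),b.max())
c=np.array([.5165,.158]);print("c along",c@ux,c@uy)
q=P[m&(z>.066)&(z<.085)];k=q[:,1]<.14;print("thin pts",k.sum(),q[k].mean(0) if k.any() else 0);k=q[:,1]>.19;print("thick",k.sum(),q[k].mean(0))
```

```text
thin [0.52234957 0.11927799 0.072     ]
thick [0.51627874 0.20404422 0.072     ]
[-2.40917463e-04  1.03262711e-02  4.16550321e-02  1.00000000e+00]
deck front edge along x 0.05185764888507998 [0.0550872  0.05680126] y edges -0.5895771553431072 -0.4712512657789647 [-0.58716692 -0.47323934]
box 0.04882770890651747 0.0497174239071666 -0.5918437113367876 -0.4681110983012162
c along 0.12066721370525688 -0.5264747605883968
thin pts 53 [0.5237328  0.11987422 0.07017568]
thick 104 [0.51772868 0.20279243 0.07009225]
```

```bash
python3 mv.py .5188 0.161 .2 4.2
```

```text
t 12.45 pos [ 0.6007 -0.1407  0.1973] rpy [-8.992e+01  2.000e-02  6.257e+01] q [-0.29  0.32  1.16 -0.    1.66 -1.38] w 0.0107 F [ 0.2  0.5 -4.7]
-> shift cm [23.01 -0.25 21.16] rot deg [-0.06 58.37 -0.06]
```

Call:
move_arm(
  series=[
    {"rx": 0,"ry": 6,"rz": 0,"x": 2,"y": -0.2,"z": 2,"jaw": 0.5},
    {"rx": 0,"ry": 13,"rz": 0,"x": 4.5,"y": -0.2,"z": 4.5,"jaw": 0.5},
    {"rx": 0,"ry": 20,"rz": 0,"x": 7.2,"y": -0.2,"z": 7,"jaw": 0.5},
    {"rx": 0,"ry": 27,"rz": 0,"x": 10,"y": -0.2,"z": 9.5,"jaw": 0.5},
    {"rx": 0,"ry": 34,"rz": 0,"x": 12.8,"y": -0.2,"z": 12,"jaw": 0.5},
    {"rx": 0,"ry": 41,"rz": 0,"x": 15.6,"y": -0.2,"z": 14.4,"jaw": 0.5},
    {"rx": 0,"ry": 48,"rz": 0,"x": 18,"y": -0.2,"z": 16.6,"jaw": 0.5},
    {"rx": 0,"ry": 54,"rz": 0,"x": 20,"y": -0.2,"z": 18.5,"jaw": 0.5},
  ],
)

```text
time_s: 13.25
position: [0.5273, 0.1235, 0.1974]
orientation: [-1.571, 0.005, 0.146]
ft_force: [0.3, 0.1, -3.7]
width: 0.0105
```

```bash
python3 mv.py .5188 0.161 .13 4.2
```

```text
t 13.25 pos [0.5273 0.1235 0.1974] rpy [-90.     0.29   8.35] q [0.16 0.11 1.4  0.   1.63 0.02] w 0.0105 F [ 0.3  0.1 -3.7]
-> shift cm [-0.26  6.74  3.84] rot deg [ 0.01  4.15 -0.29]
```

Call:
move_arm(
  series=[
    {"rx": 0,"ry": 4.2,"rz": 0,"x": 0,"y": 0,"z": 1.5,"jaw": 0.5},
    {"rx": 0,"ry": 4.2,"rz": 0,"x": -0.2,"y": 0.5,"z": 3,"jaw": 0.5},
    {"rx": 0,"ry": 4.2,"rz": 0,"x": -0.3,"y": 2,"z": 3.7,"jaw": 0.5},
    {"rx": 0,"ry": 4.2,"rz": 0,"x": -0.3,"y": 4,"z": 3.8,"jaw": 0.5},
    {"rx": 0,"ry": 4.2,"rz": 0,"x": -0.3,"y": 6,"z": 3.8,"jaw": 0.5},
    {"rx": 0,"ry": 4.2,"rz": 0,"x": -0.3,"y": 6.7,"z": 3.8,"jaw": 0.5},
    {"rx": 0,"ry": 4.2,"rz": 0,"x": -0.3,"y": 6.7,"z": 3.8,"jaw": 0.5},
    {"rx": 0,"ry": 4.2,"rz": 0,"x": -0.3,"y": 6.7,"z": 3.8,"jaw": 0.5},
  ],
)

```text
time_s: 14.05
position: [0.5206, 0.1588, 0.1336]
orientation: [-1.571, -0.0, 0.076]
ft_force: [-0.1, -0.4, -3.0]
width: 0.0106
```

```bash
python3 snap.py m wrist side scene;python3 mv.py .5188 0.161 .098 4.2
python3 - <<'E'
import cv2
f=cv2.imread("pics/m_side.png")[90:235,210:330];g=cv2.imread("pics/m_scene.png")[140:285,165:285]
cv2.imwrite("pics/m2.png",cv2.hconcat([cv2.resize(f,None,fx=3.3,fy=3.3,interpolation=2),cv2.resize(g,None,fx=3.3,fy=3.3,interpolation=2)]))
E
```

```text
t 14.2 pos [0.5209 0.159  0.1344] rpy [-89.99  -0.11   4.37] q [ 0.23  0.16  1.48 -0.    1.5   0.15] w 0.0104 F [-0.8 -0.4 -4.1]
-> shift cm [-0.21  3.64  0.21] rot deg [-0.01  0.17  0.11]
```

View pics/m_wrist.png

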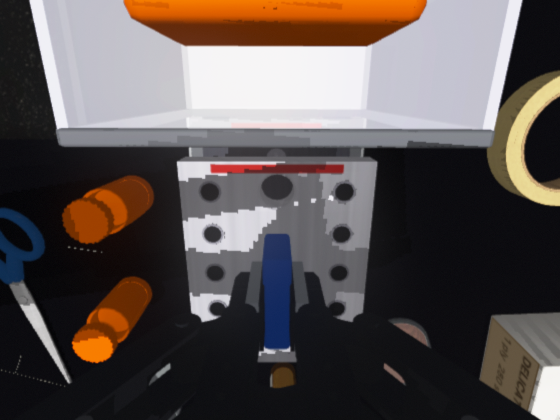

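View pics/m2.png

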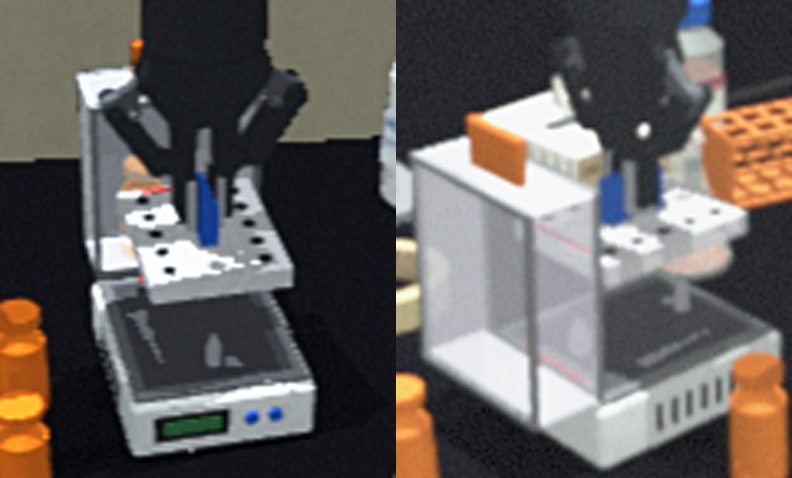

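Run:
```python
import cv2
f=cv2.imread("pics/m_wrist.png")[100:210,165:390]
cv2.imwrite("pics/m3.png",cv2.resize(f,None,fx=3.5,fy=3.5,interpolation=2))
```

```text
(no output)
```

View pics/m3.png

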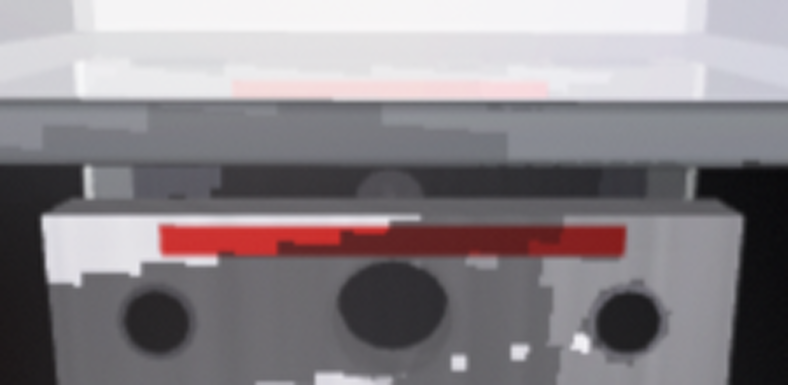

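The thick pin's foot is visible behind the plate at (276.5,~150), laterally in line with the wide hole at (277,187). I'll work out the offset along the heater's x axis.

Run:
```python
from h import *
W=dict(np.load("m_wrist.npz"))
Ti=np.linalg.inv(W["pose"]@np.linalg.inv(W["T_tool_cam"]))
zt=-Ti[:3,:3].T@Ti[:3,3];print("tcp",zt)
def tool(p):return (Ti@np.r_[p,1]).round(4)[:3]
P=cloud(W)
for px in((276,150),(276,152),(276,154),(276,156),(270,150),(282,150),(250,152),(300,152)): print(px,P[px[1],px[0]].round(4),tool(P[px[1],px[0]]))
print("pin back edge @deck",tool(onplane(W,(276.5,148.6),.0505)))
for v in (186,187.1,188): 
  h=zt[2]-.0189+.014; print("hole",tool(onplane(W,(277,v),h)))
# plate edge depth: row of plate top front edge
for v in (159,161,163,170,200): print(v,tool(P[v,230]))
# deck side edges in tool frame
for v in (149,151,153):
  print([ (u,tool(P[v,u])) for u in (188,191,194,200,355,360,363,366)])
```

```text
tcp [0.52060839 0.15880769 0.13355027]
(276, 150) [0.5164 0.2099 0.0601] [-0.0003  0.0735  0.0513]
(276, 152) [0.5165 0.2094 0.0655] [-0.0003  0.0681  0.0508]
(276, 154) [0.5165 0.2086 0.0686] [-0.0003  0.065   0.05  ]
(276, 156) [0.5166 0.2074 0.0688] [-0.0003  0.0647  0.0488]
(270, 150) [0.5124 0.2085 0.0522] [-0.0044  0.0814  0.0502]
(282, 150) [0.5206 0.2089 0.0504] [0.0037 0.0831 0.05  ]
(250, 152) [0.4989 0.2059 0.0503] [-0.0181  0.0832  0.0486]
(300, 152) [0.5328 0.2086 0.0514] [0.016  0.0822 0.0487]
pin back edge @deck [0.     0.083  0.0509]
hole [0.0003 0.0049 0.0444]
hole [0.0003 0.0049 0.0439]
hole [0.0003 0.0049 0.0434]
159 [-0.0217  0.0112  0.0558]
161 [-0.0211  0.0068  0.0556]
163 [-0.0206  0.0033  0.0553]
170 [-0.0209  0.0039  0.052 ]
200 [-0.0215  0.0041  0.0379]
[(188, array([-0.0735,  0.1328,  0.0439])), (191, array([-0.0582,  0.0835,  0.0506])), (194, array([-0.0559,  0.0826,  0.0507])), (200, array([-0.052 ,  0.0829,  0.0507])), (355, array([0.0532, 0.0823, 0.0507])), (360, array([0.0568, 0.0834, 0.0506])), (363, array([0.0605, 0.0897, 0.0497])), (366, array([0.0745, 0.134 , 0.0437]))]
[(188, array([-0.0739,  0.1338,  0.0421])), (191, array([-0.0585,  0.0841,  0.0492])), (194, array([-0.0562,  0.0831,  0.0493])), (200, array([-0.0519,  0.0822,  0.0495])), (355, array([0.0533, 0.0826, 0.0493])), (360, array([0.0569, 0.0833, 0.0492])), (363, array([0.0608, 0.0904, 0.0482])), (366, array([0.0745, 0.1338, 0.0421]))]
[(188, array([-0.0738,  0.1331,  0.0406])), (191, array([-0.0598,  0.0888,  0.0471])), (194, array([-0.0565,  0.0837,  0.0479])), (200, array([-0.0523,  0.0834,  0.0479])), (355, array([0.0537, 0.0838, 0.0478])), (360, array([0.0572, 0.0839, 0.0478])), (363, array([0.0612, 0.0914, 0.0467])), (366, array([0.0742, 0.1321, 0.0406]))]
```

Call:
move_arm(
  series=[
    {"rx": 0,"ry": 0.1,"rz": 0,"x": 0,"y": 0.8,"z": 0.24,"jaw": 0.5},
    {"rx": 0,"ry": 0.1,"rz": 0,"x": 0,"y": 1.6,"z": 0.24,"jaw": 0.5},
    {"rx": 0,"ry": 0.1,"rz": 0,"x": 0,"y": 2.4,"z": 0.24,"jaw": 0.5},
    {"rx": 0,"ry": 0.1,"rz": 0,"x": 0,"y": 3.1,"z": 0.24,"jaw": 0.5},
    {"rx": 0,"ry": 0.1,"rz": 0,"x": 0,"y": 3.6,"z": 0.24,"jaw": 0.5},
    {"rx": 0,"ry": 0.1,"rz": 0,"x": 0,"y": 3.6,"z": 0.24,"jaw": 0.5},
    {"rx": 0,"ry": 0.1,"rz": 0,"x": 0,"y": 3.6,"z": 0.24,"jaw": 0.5},
    {"rx": 0,"ry": 0.1,"rz": 0,"x": 0,"y": 3.6,"z": 0.24,"jaw": 0.5},
  ],
)

```text
time_s: 15.0
position: [0.5205, 0.1615, 0.0978]
orientation: [-1.571, -0.001, 0.075]
ft_force: [-0.2, 0.3, -4.0]
width: 0.0105
```

```bash
python3 snap.py n wrist side scene;python3 mv.py .5188 0.161 .08 4.2
python3 - <<'E'
import cv2
f=cv2.imread("pics/n_side.png")[100:225,220:320];g=cv2.imread("pics/n_scene.png")[160:285,175:275]
cv2.imwrite("pics/n2.png",cv2.hconcat([cv2.resize(f,None,fx=4,fy=4,interpolation=2),cv2.resize(g,None,fx=4,fy=4,interpolation=2)]))
f=cv2.imread("pics/n_wrist.png")[100:230,165:390]
cv2.imwrite("pics/n3.png",cv2.resize(f,None,fx=3.5,fy=3.5,interpolation=2))
E
```

```text
t 15.15 pos [0.5204 0.1615 0.0977] rpy [-9.00e+01 -4.00e-02  4.27e+00] q [ 0.23  0.19  1.52 -0.    1.43  0.16] w 0.0106 F [ 0.2  0.1 -3.3]
-> shift cm [-0.16  1.77 -0.04] rot deg [0.   0.07 0.04]
```

View pics/n2.png

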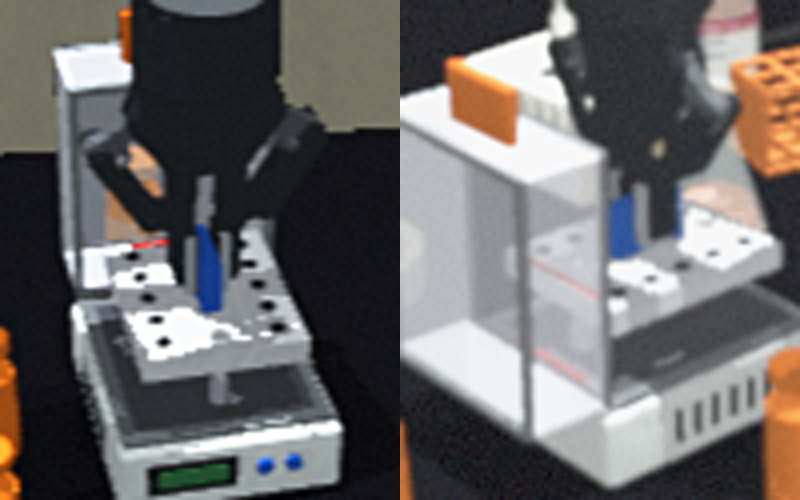

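View pics/n3.png

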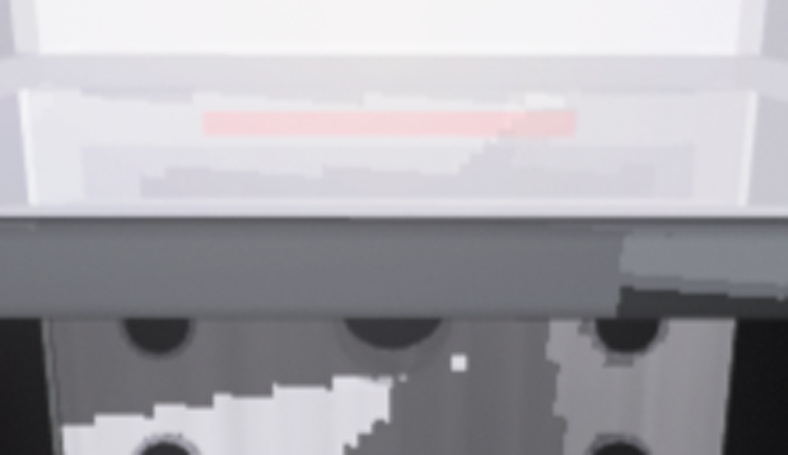

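The red line on the deck is centred at px 276 and parallel to the image rows, and the plate is centred at 277. The side view shows the thin pin right under the narrow hole. I'll lower gently.

Call:
move_arm(
  series=[
    {"rx": 0,"ry": 0,"rz": 0,"x": -0.04,"y": 0.4,"z": 0,"jaw": 0.5},
    {"rx": 0,"ry": 0,"rz": 0,"x": -0.04,"y": 0.7,"z": 0,"jaw": 0.5},
    {"rx": 0,"ry": 0,"rz": 0,"x": -0.04,"y": 1.0,"z": 0,"jaw": 0.5},
    {"rx": 0,"ry": 0,"rz": 0,"x": -0.04,"y": 1.2,"z": 0,"jaw": 0.5},
    {"rx": 0,"ry": 0,"rz": 0,"x": -0.04,"y": 1.2,"z": 0,"jaw": 0.5},
  ],
)

```text
time_s: 15.65
position: [0.5196, 0.1614, 0.0848]
orientation: [-1.571, 0.001, 0.075]
ft_force: [0.6, -0.6, -4.7]
width: 0.0104
```

Call:
move_arm(
  series=[
    {"rx": 0,"ry": 0,"rz": 0,"x": 0,"y": 0.2,"z": 0,"jaw": 0.5},
    {"rx": 0,"ry": 0,"rz": 0,"x": 0,"y": 0.4,"z": 0,"jaw": 0.5},
    {"rx": 0,"ry": 0,"rz": 0,"x": 0,"y": 0.4,"z": 0,"jaw": 0.5},
  ],
)

```text
time_s: 15.95
position: [0.5196, 0.1614, 0.081]
orientation: [-1.571, 0.001, 0.075]
ft_force: [-0.1, 0.0, -4.0]
width: 0.0105
```

Call:
move_arm(
  series=[
    {"rx": 0,"ry": 0,"rz": 0,"x": 0,"y": 0.2,"z": 0,"jaw": 0.5},
    {"rx": 0,"ry": 0,"rz": 0,"x": 0,"y": 0.4,"z": 0,"jaw": 0.5},
    {"rx": 0,"ry": 0,"rz": 0,"x": 0,"y": 0.4,"z": 0,"jaw": 0.5},
  ],
)

```text
time_s: 16.25
position: [0.5196, 0.1614, 0.0769]
orientation: [-1.571, 0.001, 0.075]
ft_force: [0.7, -0.7, -3.6]
width: 0.0106
```

Call:
move_arm(
  series=[
    {"rx": 0,"ry": 0,"rz": 0,"x": 0,"y": 0.2,"z": 0,"jaw": 0.5},
    {"rx": 0,"ry": 0,"rz": 0,"x": 0,"y": 0.4,"z": 0,"jaw": 0.5},
    {"rx": 0,"ry": 0,"rz": 0,"x": 0,"y": 0.4,"z": 0,"jaw": 0.5},
  ],
)

```text
time_s: 16.55
position: [0.5196, 0.1613, 0.0729]
orientation: [-1.571, 0.001, 0.075]
ft_force: [-0.9, 0.2, -3.8]
width: 0.0103
```

Call:
move_arm(
  series=[
    {"rx": 0,"ry": 0,"rz": 0,"x": 0,"y": 0.15,"z": 0,"jaw": 0.5},
    {"rx": 0,"ry": 0,"rz": 0,"x": 0,"y": 0.3,"z": 0,"jaw": 0.5},
    {"rx": 0,"ry": 0,"rz": 0,"x": 0,"y": 0.35,"z": 0,"jaw": 0.5},
    {"rx": 0,"ry": 0,"rz": 0,"x": 0,"y": 0.35,"z": 0,"jaw": 0.5},
  ],
)

```text
time_s: 16.95
position: [0.5197, 0.1614, 0.0697]
orientation: [-1.571, 0.0, 0.075]
ft_force: [0.3, 0.4, -4.6]
width: 0.0106
```

Call:
move_arm(
  series=[
    {"rx": 0,"ry": 0,"rz": 0,"x": 0,"y": 0.1,"z": 0,"jaw": 0.5},
    {"rx": 0,"ry": 0,"rz": 0,"x": 0,"y": 0.15,"z": 0,"jaw": 0.5},
    {"rx": 0,"ry": 0,"rz": 0,"x": 0,"y": 0.15,"z": 0,"jaw": 0.5},
  ],
)

```text
time_s: 17.25
position: [0.52, 0.1615, 0.0689]
orientation: [-1.571, -0.001, 0.075]
ft_force: [-2.2, -0.8, 1.4]
width: 0.0104
```

```bash
python3 snap.py o side scene;python3 mv.py .5188 0.161 .08 4.2
python3 - <<'E'
import cv2
f=cv2.imread("pics/o_side.png")[100:225,220:320];g=cv2.imread("pics/o_scene.png")[160:285,175:275]
cv2.imwrite("pics/o2.png",cv2.hconcat([cv2.resize(f,None,fx=4,fy=4,interpolation=2),cv2.resize(g,None,fx=4,fy=4,interpolation=2)]))
E
```

```text
t 17.35 pos [0.52   0.1614 0.0689] rpy [-9.00e+01 -4.00e-02  4.27e+00] q [ 0.23  0.22  1.55 -0.    1.37  0.16] w 0.0108 F [-3.  -0.8  2.3]
-> shift cm [-0.12 -1.11 -0.04] rot deg [-0.    0.07  0.04]
```

View pics/o2.png

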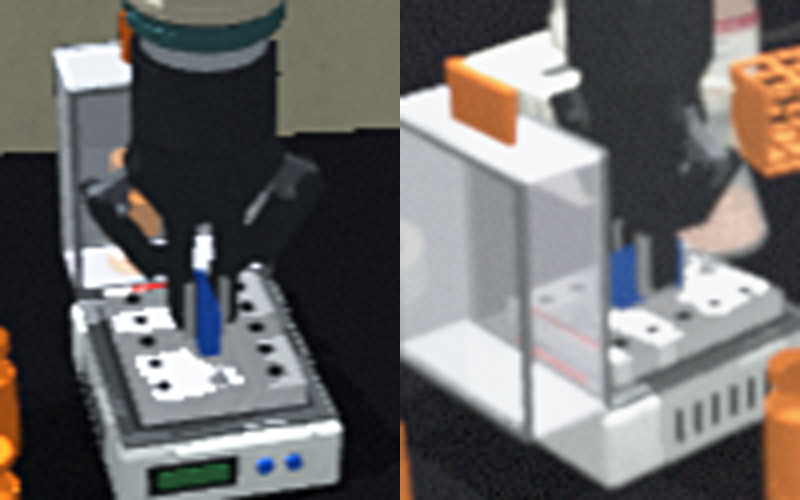

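The plate rests on the deck at TCP z 0.0689, the force has reversed to +2.3 N, and the thin pin shows in the narrow hole. I'll release and rise.

Call:
move_arm(
  series=[
    {"rx": 0,"ry": 0,"rz": 0,"x": 0,"y": 0,"z": 0,"jaw": 1.4},
    {"rx": 0,"ry": 0,"rz": 0,"x": 0,"y": 0,"z": 0,"jaw": 2},
    {"rx": 0,"ry": 0,"rz": 0,"x": 0,"y": 0,"z": 0,"jaw": 3},
    {"rx": 0,"ry": 0,"rz": 0,"x": 0,"y": 0,"z": 0,"jaw": 3.5},
    {"rx": 0,"ry": 0,"rz": 0,"x": 0,"y": 0,"z": 0,"jaw": 3.5},
    {"rx": 0,"ry": 0,"rz": 0,"x": 0,"y": -2.5,"z": 0,"jaw": 3.5},
    {"rx": 0,"ry": 0,"rz": 0,"x": 0,"y": -6,"z": 0,"jaw": 3.5},
    {"rx": 0,"ry": 0,"rz": 0,"x": 0,"y": -10,"z": 0,"jaw": 3.5},
  ],
)

```text
time_s: 18.15
position: [0.5191, 0.1612, 0.1684]
orientation: [-1.571, 0.002, 0.075]
ft_force: [0.8, -0.5, 1.2]
width: 0.0352
```

```bash
python3 snap.py p side scene wrist;python3 mv.py .5188 0.1 .3 4.2
python3 - <<'E'
import cv2
from h import *
f=cv2.imread("pics/p_side.png")[100:225,220:320];g=cv2.imread("pics/p_wrist.png")[130:330,180:380]
cv2.imwrite("pics/p2.png",cv2.hconcat([cv2.resize(f,None,fx=4,fy=4,interpolation=2),cv2.resize(g,(500,500),interpolation=2)]))
W=dict(np.load("p_wrist.npz"));P=cloud(W);z=P[...,2]
m=np.zeros(z.shape,bool);m[155:300,190:360]=1
q=P[m&(z>.060)&(z<.068)];A=np.c_[q[:,:2],np.ones(len(q))];c=np.linalg.lstsq(A,q[:,2],rcond=None)[0];print(len(q),np.median(q[:,2]),"slopes",c[:2])
E
```

```text
t 18.3 pos [0.5213 0.1618 0.1717] rpy [-89.94  -0.38   4.28] q [ 0.23  0.13  1.44 -0.    1.57  0.16] w 0.0351 F [-0.1 -0.5  0.6]
-> shift cm [ -0.63 -12.84  -6.13] rot deg [-0.06  0.08  0.38]
11331 0.06457743078223455 slopes [-0.00075835 -0.00065699]
```

View pics/p2.png

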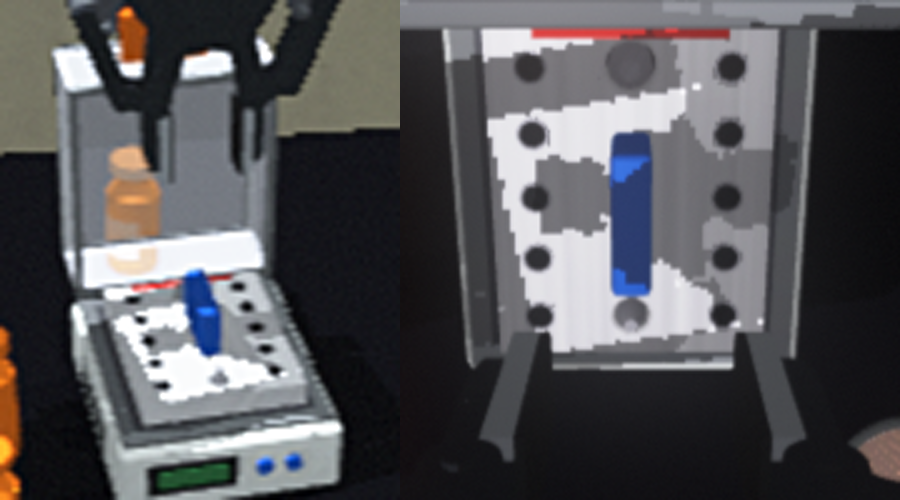

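The plate is seated: its top is level at 0.0645 and both pins fill their holes. Next is the hood. I'll go up and over, then behind the tab.

```bash
python3 mv.py .509 0.298 .31 4.2
```

```text
t 18.3 pos [0.5213 0.1618 0.1717] rpy [-89.94  -0.38   4.28] q [ 0.23  0.13  1.44 -0.    1.57  0.16] w 0.0351 F [-0.1 -0.5  0.6]
-> shift cm [ -0.12 -13.81  13.69] rot deg [-0.06  0.08  0.38]
```

Call:
move_arm(
  series=[
    {"rx": 0,"ry": 0,"rz": 0,"x": 0,"y": -4,"z": 0,"jaw": 0},
    {"rx": 0,"ry": 0,"rz": 0,"x": 0,"y": -8,"z": 0,"jaw": 0},
    {"rx": 0,"ry": 0,"rz": 0,"x": 0,"y": -12,"z": 0,"jaw": 0},
    {"rx": 0,"ry": 0,"rz": 0,"x": 0,"y": -14,"z": 2,"jaw": 0},
    {"rx": 0,"ry": 0,"rz": 0,"x": 0,"y": -14,"z": 6,"jaw": 0},
    {"rx": 0,"ry": 0,"rz": 0,"x": 0,"y": -14,"z": 10,"jaw": 0},
    {"rx": 0,"ry": 0,"rz": 0,"x": 0,"y": -14,"z": 13.7,"jaw": 0},
    {"rx": 0,"ry": 0,"rz": 0,"x": 0,"y": -14,"z": 13.7,"jaw": 0},
  ],
  grip_force=40,
)

```text
time_s: 19.1
position: [0.5083, 0.3017, 0.3057]
orientation: [-1.571, 0.004, 0.079]
ft_force: [0.0, 0.1, -0.5]
width: 0.0
```

```bash
python3 snap.py r side scene wrist; python3 mv.py .509 0.298 .205 4.2
```

```text
t 19.25 pos [0.5095 0.2977 0.3071] rpy [-90.07   0.1    4.28] q [ 0.47  0.24  1.05 -0.    1.86  0.39] w -0.0003 F [ 0.3 -0.6  0.5]
-> shift cm [-0.04 10.21  0.05] rot deg [ 0.07  0.08 -0.1 ]
```

View pics/r_scene.png

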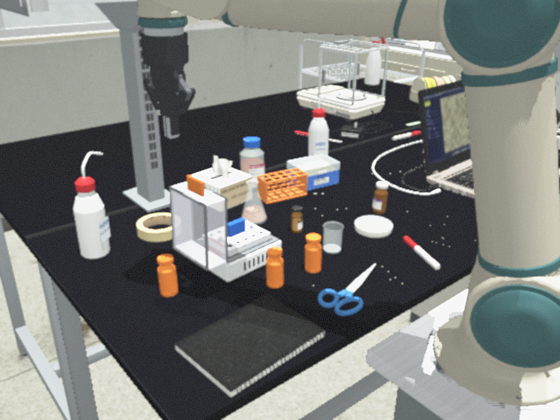

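View pics/r_wrist.png

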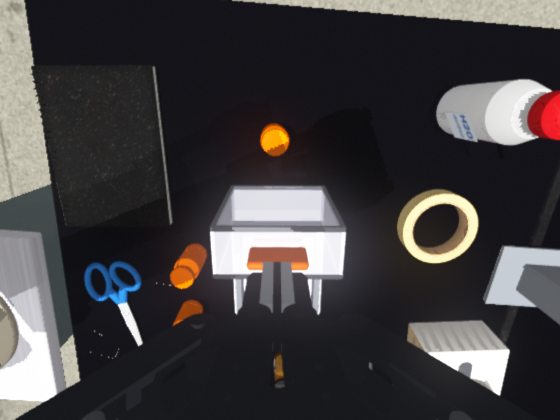

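Run:
```python
from h import *
W=dict(np.load("r_wrist.npz"));hsv=cv2.cvtColor(W["frame"],cv2.COLOR_RGB2HSV);P=cloud(W)
m=np.zeros(hsv.shape[:2],bool);m[240:275,240:315]=1
m&=(hsv[...,0]<14)&(hsv[...,1]>150)
q=P[m];q=q[q[:,2]>.18];print(len(q),np.percentile(q,[1,50,99],axis=0).round(4))
t=q[q[:,2]>.212];print(np.percentile(t,[2,50,98],axis=0).round(4))
print(W["pose"][:3,3])
# back panel
m[:]=0;m[190:225,225:330]=1
q=P[m];q=q[(q[:,2]>.03)]
for lo in (.05,.09,.13,.17): 
  k=q[(q[:,2]>lo)&(q[:,2]<lo+.03)];print(lo,len(k),np.percentile(k,[2,50,98],axis=0).round(3).tolist() if len(k) else '')
```

```text
134 [[0.4895 0.2551 0.2124]
 [0.5259 0.2586 0.2155]
 [0.5361 0.2614 0.2176]]
[[0.4896 0.2553 0.2125]
 [0.5259 0.2586 0.2155]
 [0.5361 0.2613 0.2175]]
[0.50369421 0.37985256 0.44932672]
0.05 234 [[0.456, 0.276, 0.07], [0.514, 0.28, 0.075], [0.566, 0.284, 0.08]]
0.09 844 [[0.456, 0.276, 0.091], [0.511, 0.28, 0.106], [0.565, 0.284, 0.119]]
0.13 1094 [[0.462, 0.275, 0.131], [0.511, 0.279, 0.146], [0.559, 0.282, 0.16]]
0.17 485 [[0.466, 0.275, 0.17], [0.51, 0.278, 0.176], [0.555, 0.282, 0.181]]
```

Call:
move_arm(
  series=[
    {"rx": 0,"ry": 0,"rz": 0,"x": 0.2,"y": 4,"z": 0,"jaw": 0},
    {"rx": 0,"ry": 0,"rz": 0,"x": 0.2,"y": 7,"z": 0,"jaw": 0},
    {"rx": 0,"ry": 0,"rz": 0,"x": 0.2,"y": 9,"z": 0,"jaw": 0},
    {"rx": 0,"ry": 0,"rz": 0,"x": 0.2,"y": 10.2,"z": 0,"jaw": 0},
    {"rx": 0,"ry": 0,"rz": 0,"x": 0.2,"y": 10.2,"z": 0,"jaw": 0},
    {"rx": 0,"ry": 0,"rz": 0,"x": 0.2,"y": 10.2,"z": 0,"jaw": 0},
  ],
)

```text
time_s: 19.85
position: [0.5121, 0.2979, 0.2075]
orientation: [-1.57, -0.001, 0.074]
ft_force: [-0.1, -0.7, 0.2]
width: -0.0002
```

```bash
python3 snap.py s side scene wrist; python3 mv.py .511 0.274 .2 4.2
python3 - <<'E'
import cv2
g=cv2.imread("pics/s_scene.png")[100:285,120:300];f=cv2.imread("pics/s_wrist.png")
cv2.imwrite("pics/s2.png",cv2.hconcat([cv2.resize(g,(400,420),interpolation=2),f[:,100:480]]))
E
```

```text
t 20.0 pos [0.5121 0.2983 0.208 ] rpy [-89.95  -0.15   4.26] q [ 0.47  0.25  1.23 -0.    1.66  0.39] w -0.0001 F [-0.5 -0.7  0.7]
-> shift cm [-0.3   0.79 -2.42] rot deg [-0.05  0.06  0.15]
```

View pics/s2.png

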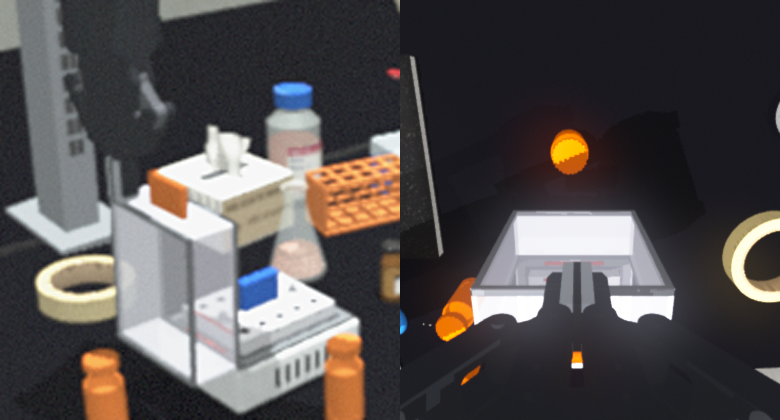

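Call:
move_arm(
  series=[
    {"rx": 0,"ry": 0,"rz": 0,"x": 0,"y": 0.5,"z": -1.5,"jaw": 0},
    {"rx": 0,"ry": 0,"rz": 0,"x": 0,"y": 0.7,"z": -2.4,"jaw": 0},
    {"rx": 0,"ry": 0,"rz": 0,"x": 0,"y": 0.5,"z": -3.7,"jaw": 0},
    {"rx": 0,"ry": 0,"rz": 0,"x": 0,"y": 0.3,"z": -5.1,"jaw": 0},
    {"rx": 0,"ry": 0,"rz": 0,"x": 0,"y": 0.2,"z": -6.5,"jaw": 0},
    {"rx": 0,"ry": 0,"rz": 0,"x": 0,"y": 0.25,"z": -7.9,"jaw": 0},
    {"rx": 0,"ry": 0,"rz": 0,"x": 0,"y": 0.4,"z": -9.3,"jaw": 0},
    {"rx": 0,"ry": 0,"rz": 0,"x": 0,"y": 0.6,"z": -10.6,"jaw": 0},
  ],
)

```text
time_s: 20.8
position: [0.5196, 0.1912, 0.2003]
orientation: [-1.571, -0.0, 0.074]
ft_force: [0.3, 0.8, 0.2]
width: -0.0
```

```bash
python3 snap.py u side scene; python3 mv.py .511 0.274 .2 4.2
python3 - <<'E'
import cv2
g=cv2.imread("pics/u_scene.png")[100:285,120:300];f=cv2.imread("pics/u_side.png")[60:240,180:360]
cv2.imwrite("pics/u2.png",cv2.hconcat([cv2.resize(g,(400,420),interpolation=2),cv2.resize(f,(400,420),interpolation=2)]))
E
```

```text
t 20.9 pos [0.5196 0.1906 0.1999] rpy [-9.005e+01  3.000e-02  4.150e+00] q [ 0.29  0.14  1.37 -0.    1.63  0.21] w 0.0002 F [ 0.6 -0.5  0.2]
-> shift cm [-0.25 -0.01  8.38] rot deg [ 0.05 -0.05 -0.03]
```

View pics/u2.png

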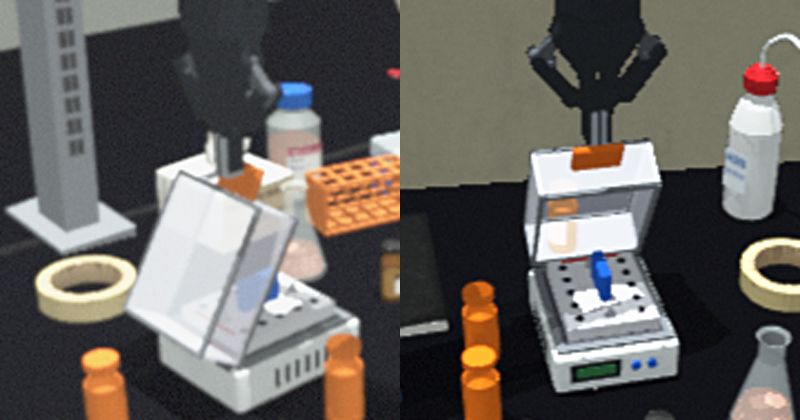

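Call:
move_arm(
  series=[
    {"rx": 0,"ry": 0,"rz": 0,"x": 0,"y": 0.25,"z": -1.3,"jaw": 0},
    {"rx": 0,"ry": 0,"rz": 0,"x": 0,"y": 0.8,"z": -2.6,"jaw": 0},
    {"rx": 0,"ry": 0,"rz": 0,"x": 0,"y": 1.45,"z": -3.85,"jaw": 0},
    {"rx": 0,"ry": 0,"rz": 0,"x": 0,"y": 2.2,"z": -5.05,"jaw": 0},
    {"rx": 0,"ry": 0,"rz": 0,"x": 0,"y": 3.1,"z": -6.2,"jaw": 0},
    {"rx": 0,"ry": 0,"rz": 0,"x": 0,"y": 4.1,"z": -7.2,"jaw": 0},
    {"rx": 0,"ry": 0,"rz": 0,"x": 0,"y": 5.2,"z": -8.15,"jaw": 0},
    {"rx": 0,"ry": 0,"rz": 0,"x": 0,"y": 6.3,"z": -9.0,"jaw": 0},
  ],
)

```text
time_s: 21.7
position: [0.5261, 0.1019, 0.1362]
orientation: [-1.571, 0.0, 0.074]
ft_force: [0.3, 1.4, 0.8]
width: 0.0002
```

```bash
python3 snap.py v side scene; python3 mv.py .511 0.274 .2 4.2
python3 - <<'E'
import cv2
g=cv2.imread("pics/v_scene.png")[100:285,140:320];f=cv2.imread("pics/v_side.png")[100:260,180:340]
cv2.imwrite("pics/v2.png",cv2.hconcat([cv2.resize(g,(400,420),interpolation=2),cv2.resize(f,(400,420),interpolation=2)]))
E
```

```text
t 21.8 pos [0.5253 0.1015 0.135 ] rpy [-90.03   0.2    4.2 ] q [ 0.12  0.13  1.51 -0.    1.5   0.05] w -0.0001 F [0.7 0.3 0.4]
-> shift cm [-0.19 -6.51 17.3 ] rot deg [ 0.03  0.   -0.2 ]
```

View pics/v2.png

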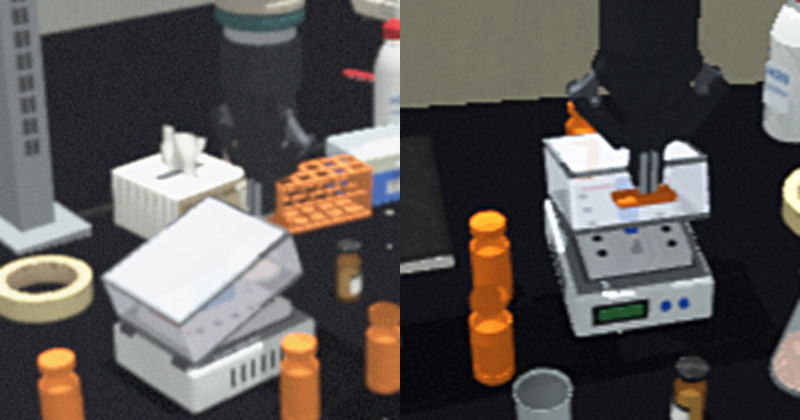

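Call:
move_arm(
  series=[
    {"rx": 0,"ry": 0,"rz": 0,"x": 0,"y": 0.6,"z": -0.7,"jaw": 0},
    {"rx": 0,"ry": 0,"rz": 0,"x": 0,"y": 1.2,"z": -1.2,"jaw": 0},
    {"rx": 0,"ry": 0,"rz": 0,"x": 0,"y": 1.9,"z": -1.6,"jaw": 0},
    {"rx": 0,"ry": 0,"rz": 0,"x": 0,"y": 2.6,"z": -1.9,"jaw": 0},
    {"rx": 0,"ry": 0,"rz": 0,"x": 0,"y": 3.3,"z": -2.1,"jaw": 0},
    {"rx": 0,"ry": 0,"rz": 0,"x": 0,"y": 4.0,"z": -2.3,"jaw": 0},
    {"rx": 0,"ry": 0,"rz": 0,"x": 0,"y": 4.5,"z": -2.4,"jaw": 0},
    {"rx": 0,"ry": 0,"rz": 0,"x": 0,"y": 4.8,"z": -2.4,"jaw": 0},
  ],
)

```text
time_s: 22.6
position: [0.5278, 0.0787, 0.0886]
orientation: [-1.571, 0.001, 0.075]
ft_force: [0.6, -0.7, 0.4]
width: 0.0
```

Call:
move_arm(
  series=[
    {"rx": 0,"ry": 0,"rz": 0,"x": 0,"y": 0.1,"z": 0,"jaw": 0},
    {"rx": 0,"ry": 0,"rz": 0,"x": 0,"y": 0.2,"z": 0,"jaw": 0},
    {"rx": 0,"ry": 0,"rz": 0,"x": 0,"y": 0.2,"z": 0,"jaw": 0},
  ],
)

```text
time_s: 22.9
position: [0.528, 0.0789, 0.0874]
orientation: [-1.571, -0.0, 0.075]
ft_force: [-0.1, 0.2, 0.6]
width: 0.0001
```

```bash
python3 snap.py w side scene; python3 mv.py .511 0.274 .2 4.2
python3 - <<'E'
import cv2
g=cv2.imread("pics/w_scene.png")[100:285,140:320];f=cv2.imread("pics/w_side.png")[100:260,180:340]
cv2.imwrite("pics/w2.png",cv2.hconcat([cv2.resize(g,(400,420),interpolation=2),cv2.resize(f,(400,420),interpolation=2)]))
E
```

```text
t 23.0 pos [0.528  0.0789 0.0875] rpy [-9.00e+01 -2.00e-02  4.28e+00] q [0.08 0.17 1.56 0.   1.41 0.  ] w -0.0 F [ 0.2 -1.1  0.5]
-> shift cm [ -0.24 -11.25  19.58] rot deg [-0.    0.08  0.02]
```

View pics/w2.png

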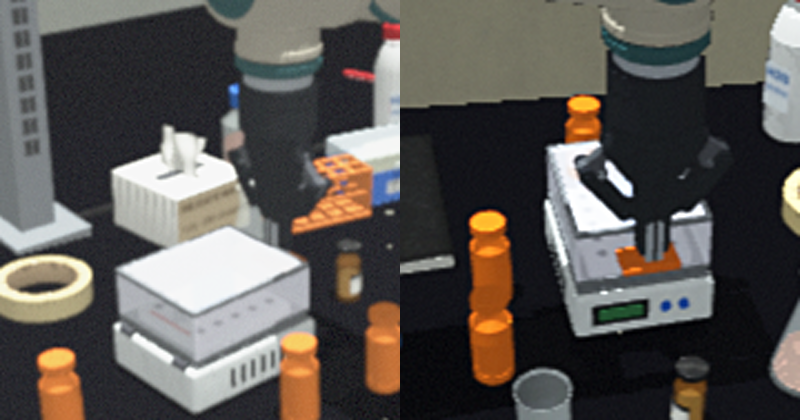

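Nearly closed, with no stop force yet. I'll press down in millimetre steps until the force rises.

Call:
move_arm(
  series=[
    {"rx": 0,"ry": 0,"rz": 0,"x": 0,"y": 0.1,"z": 0,"jaw": 0},
    {"rx": 0,"ry": 0,"rz": 0,"x": 0,"y": 0.2,"z": 0,"jaw": 0},
    {"rx": 0,"ry": 0,"rz": 0,"x": 0,"y": 0.3,"z": 0,"jaw": 0},
    {"rx": 0,"ry": 0,"rz": 0,"x": 0,"y": 0.3,"z": 0,"jaw": 0},
  ],
)

```text
time_s: 23.4
position: [0.5279, 0.0788, 0.0841]
orientation: [-1.571, 0.0, 0.075]
ft_force: [0.8, 0.4, 0.3]
width: 0.0001
```

Call:
move_arm(
  series=[
    {"rx": 0,"ry": 0,"rz": 0,"x": 0,"y": 0.1,"z": 0,"jaw": 0},
    {"rx": 0,"ry": 0,"rz": 0,"x": 0,"y": 0.2,"z": 0,"jaw": 0},
    {"rx": 0,"ry": 0,"rz": 0,"x": 0,"y": 0.2,"z": 0,"jaw": 0},
  ],
)

```text
time_s: 23.7
position: [0.5281, 0.0788, 0.0838]
orientation: [-1.571, -0.0, 0.075]
ft_force: [-5.7, -0.6, 10.8]
width: 0.0002
```

```bash
python3 snap.py x side wrist; python3 mv.py .511 0.274 .2 4.2
python3 - <<'E'
import cv2
from h import *
for n in("x_wrist","x_side"):
    W=dict(np.load(n+".npz"));hsv=cv2.cvtColor(W["frame"],cv2.COLOR_RGB2HSV);P=cloud(W)
    z=P[...,2];m=(P[...,0]>.45)&(P[...,0]<.6)&(P[...,1]>.03)&(P[...,1]<.085)&(hsv[...,0]<14)&(hsv[...,1]>150)&(z>.06)
    q=P[m];print(n,len(q),np.percentile(q,[5,50,95],axis=0).round(4).tolist() if len(q) else '')
    m=(P[...,0]>.46)&(P[...,0]<.57)&(P[...,1]>.10)&(P[...,1]<.22)&(z>.095)&(z<.115)
    q=P[m]
    if len(q)>50:
        c=np.linalg.lstsq(np.c_[q[:,:2],np.ones(len(q))],q[:,2],rcond=None)[0];print(len(q),np.median(q[:,2]),c[:2])
g=cv2.imread("pics/x_wrist.png")[:,80:480];f=cv2.imread("pics/x_side.png")[100:260,180:340]
cv2.imwrite("pics/x2.png",cv2.hconcat([g,cv2.resize(f,(400,420),interpolation=2)]))
E
```

```text
t 23.8 pos [0.5281 0.0788 0.0839] rpy [-9.001e+01 -3.000e-02  4.270e+00] q [ 0.08  0.18  1.57 -0.    1.4   0.  ] w -0.0002 F [-5.6 -1.3 10.4]
-> shift cm [ -0.24 -11.62  19.59] rot deg [0.01 0.07 0.03]
x_wrist 1170 [[0.5029, 0.0653, 0.0831], [0.5112, 0.075, 0.0842], [0.5497, 0.083, 0.0853]]
74141 0.10237217936038207 [-0.00141488 -0.00049267]
x_side 163 [[0.5017, 0.0629, 0.0782], [0.5182, 0.0688, 0.083], [0.5448, 0.0826, 0.086]]
456 0.1019182754786408 [-0.00393073  0.00110937]
```

View pics/x2.png

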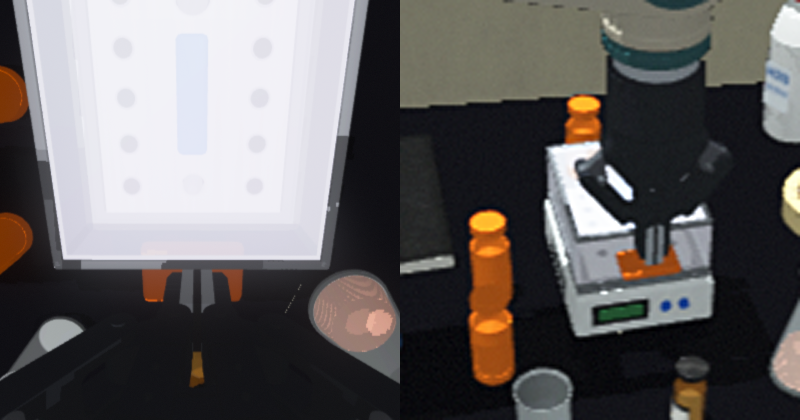

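The hood is at its stop: 10.8 N, top at z 0.102 and level (slope −0.0005), tab at 0.084 as expected. I'll lift straight up and check everything.

Call:
move_arm(
  series=[
    {"rx": 0,"ry": 0,"rz": 0,"x": 0,"y": -1,"z": 0,"jaw": 0},
    {"rx": 0,"ry": 0,"rz": 0,"x": 0,"y": -4,"z": -0.5,"jaw": 0},
    {"rx": 0,"ry": 0,"rz": 0,"x": 0,"y": -8,"z": -2,"jaw": 0},
    {"rx": 0,"ry": 0,"rz": 0,"x": 0,"y": -12,"z": -4,"jaw": 0},
    {"rx": 0,"ry": 0,"rz": 0,"x": 0,"y": -15,"z": -6,"jaw": 0},
    {"rx": 0,"ry": 0,"rz": 0,"x": 0,"y": -17,"z": -7,"jaw": 0},
    {"rx": 0,"ry": 0,"rz": 0,"x": 0,"y": -17,"z": -7,"jaw": 0},
    {"rx": 0,"ry": 0,"rz": 0,"x": 0,"y": -17,"z": -7,"jaw": 0},
  ],
)

```text
time_s: 24.6
position: [0.5331, 0.0092, 0.2518]
orientation: [-1.571, 0.0, 0.074]
ft_force: [-0.0, 0.3, -0.1]
width: -0.0004
```

```bash
python3 snap.py y wrist side scene; python3 mv.py .511 0.274 .2 4.2
python3 - <<'E'
from h import *
W=dict(np.load("y_wrist.npz"));P=cloud(W);z=P[...,2]
m=(P[...,0]>.46)&(P[...,0]<.57)&(P[...,1]>.10)&(P[...,1]<.22)&(z>.095)&(z<.115)
q=P[m];c=np.linalg.lstsq(np.c_[q[:,:2],np.ones(len(q))],q[:,2],rcond=None)[0];print(len(q),np.median(q[:,2]),c[:2])
W=dict(np.load("y_side.npz"));P=cloud(W);z=P[...,2]
m=(abs(P[...,0]-.49)<.03)&(abs(P[...,1]+.265)<.03)&(z>.068);q=P[m];print("cap",len(q),np.median(q,0),q[:,2].max())
E
```

```text
t 24.75 pos [0.5326 0.0097 0.2505] rpy [-89.97   0.17   4.32] q [-0.05  0.07  1.34  0.    1.73 -0.13] w 0.0003 F [ 0.3 -0.   0.2]
-> shift cm [-0.15  5.06 26.52] rot deg [-0.03  0.12 -0.17]
11805 0.10240549570950447 [-0.0011872 -0.0011195]
cap 308 [ 0.48832077 -0.26781452  0.07714011] 0.07988534128883051
```

View pics/y_side.png

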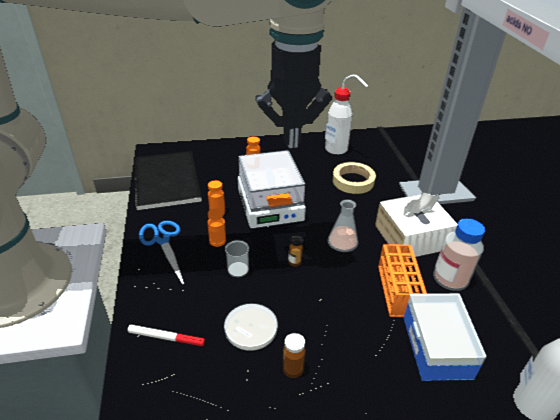

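View pics/y_wrist.png

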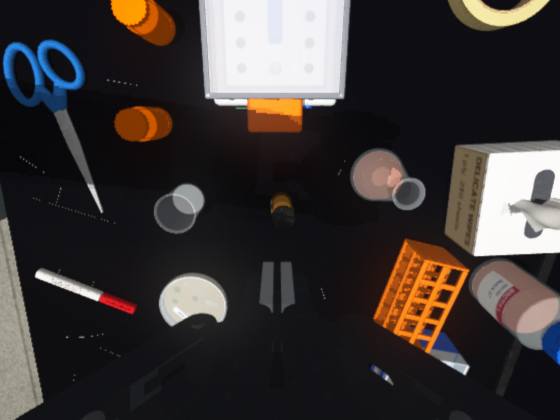

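The hood is closed, the bottle stands at side (293,355), and the beaker, oil bottle, flask and petri dish haven't moved. The arm is clear, so I'm handing in.

```bash
python3 -c "
from cell import ticket;print(ticket.finish_job())"
```

```text
the job is handed in; nothing more can be done
None
```

The job is handed in at about 25 s of the 72 s allowed, and my last checks found all three parts in place. The hand-in itself gave no verdict.

- **Bottle:** it stands upright and let go on the bench at about (0.49, -0.267). Its cap is at about 77–80 mm, as expected for a 78 mm bottle.
- **Plate:** I lowered it over both pins with no side load until it rested on the deck. After release its top was level at 64.5 mm (64 mm expected), and both pins showed in their holes.
- **Hood:** I pushed it shut from behind the tab at roughly 0.9 rad/s or slower, until it met its stop at 10.8 N. Its top is level at 102.4 mm (102 mm expected).
- **Other things:** the petri dish, beaker, black-capped bottle and flask look unmoved in the last pictures. I did not measure them.
- **Disagreement:** the side and wrist cameras differed by about 2–3 mm on where the heater is. I used the wrist camera, and the plate going on freely bore that out.

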